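# Tamp the proud wood chunks level in their bin

### The job

In each lane of the small wooden bin one chunk rides up on the others, so the bin cannot be closed. Take the hand tamper by its handle and press the chunks down slowly, again wherever another pops up, until both lanes lie in one level layer on the bin's floor, and with everything level bear down about 15 N for a moment; never push harder than about 30 N, and let the chunks move the dividers, not the hand or the tamper. Then stand the tamper upright on the bench beside the bin, let go, and leave the other things on the bench alone.

Things in the scene. Friction and masses are not known exactly. Their poses are not given: they have to be found in the camera images.
- bin: Shallow open wooden bin fixed on the bench, 158 x 186 mm outside and 55 mm high, origin at the centre of its underside. Two lanes side by side run along its own y axis: lane a centred at its x = -38 mm, lane b at x = +38 mm; each lane is 66 mm wide and 170 mm long inside (y from -85 to +85 mm), floor 5 mm above the origin, a 10 mm wall between the lanes, all walls 55 mm high.
- tamper: Loose hand tamper of wood, standing on its flat sole on the bench: sole 54 mm (its x) x 70 mm (its y) x 14 mm, with an upright square handle 28 x 28 mm in the middle; 112 mm high in all, about 0.25 kg. Origin in the handle on its axis, 75 mm above the sole's underside (the plain handle runs from 22 to 112 mm above it); z points up the handle.
- divider_a: Sliding divider across lane a of the bin (a 63 mm wide, 12 mm thick board reaching 38 mm above the bench). Origin at the middle of the face that looks at the chunks, 2 mm above the bench. It slides only along the bin's +y, stiffly: about 1.5 N of friction plus a drag of about 60 N per m/s, stays where it is left, and has enough travel for four chunks in a row.
- divider_b: Sliding divider across lane b of the bin (a 63 mm wide, 12 mm thick board reaching 38 mm above the bench). Origin at the middle of the face that looks at the chunks, 2 mm above the bench. It slides only along the bin's +y, stiffly: about 1.5 N of friction plus a drag of about 60 N per m/s, stays where it is left, and has enough travel for four chunks in a row.
- chunk_a0: Loose round-ended chunk of smooth light wood (a pill shape, 36 mm thick, 60 mm long, 40 g) lying across lane a of the bin; origin at its centre. Flat on the bin's floor its centre is 23 mm above the bench; higher means it stands proud.
- chunk_a1: Loose round-ended chunk of smooth light wood (a pill shape, 36 mm thick, 60 mm long, 40 g) lying across lane a of the bin; origin at its centre. Flat on the bin's floor its centre is 23 mm above the bench; higher means it stands proud.
- chunk_a2: Loose round-ended chunk of smooth light wood (a pill shape, 36 mm thick, 60 mm long, 40 g) lying across lane a of the bin; origin at its centre. Flat on the bin's floor its centre is 23 mm above the bench; higher means it stands proud.
- chunk_a3: Loose round-ended chunk of smooth light wood (a pill shape, 36 mm thick, 60 mm long, 40 g) lying across lane a of the bin; origin at its centre. Flat on the bin's floor its centre is 23 mm above the bench; higher means it stands proud. At the start it rides on top of two others, about 24 mm too high.
- chunk_b0: Loose round-ended chunk of smooth light wood (a pill shape, 36 mm thick, 60 mm long, 40 g) lying across lane b of the bin; origin at its centre. Flat on the bin's floor its centre is 23 mm above the bench; higher means it stands proud.
- chunk_b1: Loose round-ended chunk of smooth light wood (a pill shape, 36 mm thick, 60 mm long, 40 g) lying across lane b of the bin; origin at its centre. Flat on the bin's floor its centre is 23 mm above the bench; higher means it stands proud.
- chunk_b2: Loose round-ended chunk of smooth light wood (a pill shape, 36 mm thick, 60 mm long, 40 g) lying across lane b of the bin; origin at its centre. Flat on the bin's floor its centre is 23 mm above the bench; higher means it stands proud.
- chunk_b3: Loose round-ended chunk of smooth light wood (a pill shape, 36 mm thick, 60 mm long, 40 g) lying across lane b of the bin; origin at its centre. Flat on the bin's floor its centre is 23 mm above the bench; higher means it stands proud. At the start it rides on top of two others, about 24 mm too high.
- tape_measure: Tape measure lying on the bench, 62 x 85 x 37 mm, bystander; origin at the centre of its underside.
- sanding_block: Sanding block lying on the bench, 62 x 113 x 31 mm, bystander; origin at the centre of its underside.
- spare_offcut: Dark squared offcut on the bench, 50 x 60 x 40 mm, bystander; origin at the centre of its underside.
Mind the look-alikes: they are no part of the job. What is shaped like the chunk_b1 but pink or red is not meant.

How it is judged:
By the outcome, as a careful person would: the job done as asked, in the order asked, and still so for the second after the job is handed in, with the robot touching nothing.
It also fails if it takes over 72 s, if anything falls off the work surface, if the arm or the gripper's body presses on something with over 40 N, if the wrist force passes 120 N, or if a joint passes its speed limit or range.

### The arm

A 6-joint arm with a two-finger parallel gripper is mounted at the origin on a cart in front of the work surface, level with it; the furniture and walls round the work are solid. World frame = base frame: x ahead of the robot, y to its left, z up, the work surface at z = 0. Lengths are in m, angles in degrees, forces in N, time in s.
With the tool pointing down it reaches from about 0.4 to 0.825 m from the base axis. Payload 7 kg.
Tool frame: the origin (TCP) lies between the finger pads; the fingertips stand 11 mm ahead of it and the grasp point (between the pads) lies 8 mm behind it (r.tcp_to_tips is the distance from the TCP to the fingertips, in m); x points along the fingers, y is the direction in which the jaws open and shut, and the axes are right-handed (so a half turn about x gives the same grasp; the last joint's range is limited). The gripper opens to 88 mm and grips with 3 to 60 N. Pads are 19 mm wide; open, the fingers measure 130 mm over their backs; the gripper's body (78 mm by 193 mm) begins 47 mm behind the grasp point.
Start: joints at [83.314, 20.546, 0.682, 0, -70.136, -16.507], TCP at [0.266, 0.62, 0.238] pointing down, gripper open.
Joint ranges: [-176.03, 176.03], [-82.01, 121.73], [-58.28, 71.71], [-173.87, 95.51], [-174.79, -0.11], [-173.66, 173.66]. Speed limits (degrees/s): [136.94, 136.94, 172.46, 180, 180, 180].

### API

Orientations are given as [roll, pitch, yaw] about the fixed x, y, z axes, in that order (R = Rz(yaw) Ry(pitch) Rx(roll)).
In Python, from plant import r gives the robot as it stands.
- The arm moves only by the tool arm_command, never from a script. Its argument "plan" is a list of rows, each an object of numbers: "dx", "dy", "dz": the shift along the tool's x, y, z each as a share of 0.02 m, from -1 to 1; "wx", "wy", "wz": the turn, a rotation vector about the tool's x, y, z each as a share of 0.08 rad, from -1 to 1. In form: [{"dx": .., "dy": .., "dz": .., "wx": .., "wy": .., "wz": ..}, ...]. A call has 1 to 20 rows; each row shifts and turns the pose as measured when the row begins, along the tool's axes as they then stand; what a row does not reach is not made up. A row lasts 1/12 s, in which the tool goes at most 41.7 mm and 7.16 degrees, less where a joint would pass 70% of its speed; a pose out of reach is approached as far as the arm can. A call with a number of a shift or a turn outside -1 to 1 is refused whole. A call with a gripper value outside its range is refused whole. "fingers" is the closure, from -1 (fully open) to 1 (shut), so that 0 is half open, set as the call begins (left out, the last holds). The fingers move at their own pace and stop on an object; "force" is the grip in N (left out, the last holds). Time passes only in rows, so rows that do not move let the fingers close. It gives the time, the measured TCP pose, the force and the opening at its end, in the units of the state.
- r.get_state(): the state, without advancing time (a new reading comes with each control period).
- r.capture(name): name is "side" or "top" or "wrist"; returns (picture, depth): 420x560x3 uint8, red, green, blue; 420x560 float32, m along the optical axis (not along the pixel's ray), 0 where there is no reading.
- r.camera_model(name): a dict with "vertical_fov" (degrees; the focal length in pixels is half the picture's height over the tangent of half this angle, whatever the lens; pixels are square), "cx", "cy" (the principal point, pixels), "dist" ([k1, k2, p1, p2, k3] as OpenCV has them; the pictures are not rectified), "R" (3x3) and "t" (3): a world point X has camera coordinates R X + t. Camera axes: x right, y down, z forward; pixel columns grow to the right and rows downward; lengths in m; the calibration is good to about 2 mm. A picture is of the moment at which its call begins: read the wrist's pose just before it. camera_model takes no time and is no camera call; for the wrist camera it gives the pose at the moment of the call.
- r.close_job(): hands the job in, once; it reports no verdict.
Trained networks look in the newest picture that a camera, given by its name, has taken for a name from the list of things; names that differ only in an ending like _2 or _b are one class to them, and where a whole thing is asked for, a point or a joint stands for the part that bears it (a point fixed in the world has none). Each returns a list of dicts, best first, with "score" (0 to 1); they miss things now and then, are a little off and sometimes report something else, mostly with a low value. They report only what shows in the picture. A call takes as long as a camera call. They do not tell look-alikes from the thing itself.
- r.cut_out(camera, query): "mask" (420x560 bool, what is visible of it) and "bbox" ([left, top, width, height] in pixels, round what is visible of it).
- r.spot_point(camera, query): "centre" ([column, row] in pixels: a listed point, or the origin of a listed thing).
The state is a dict: "time_s": time; "joints": joint angles; "qd": joint speeds; "joint_torque": joint torques, N m; "tcp_pos": TCP position; "eef_rot": TCP orientation; "contact_force": force on the tool from outside, world axes, zero at the start; "moment": the same for the moment, N m; "gripper_width": finger opening in m.
Only numpy, scipy, OpenCV 4.12 (cv2) and the standard library are available. Lean on these libraries where they do the work, as an engineer would, in place of code of your own. Each camera call takes 0.05 s, during which the arm holds its last target.

## Working session

There is one attempt and no reset: what is moved stays moved. The work goes in short steps, Python scripts to look and compute and a tool call to move; the robot and the scene stay as the last step left them, time stands still between calls to the robot, and variables do not carry over. Pictures are saved under pics/ and viewed, and the job is handed in when it is done.

Besides the shell and the picture viewer there is one more tool, called after "Request:" as name(argument=value, ...), one argument or row to a line, values as JSON. arm_command: Moves the arm, as the interface text tells. Shift numbers are shares of 0.02 m and turn numbers shares of 0.08 rad, none past 1 either way. Its arguments: {"type":"object","properties":{"plan":{"type":"array","items":{"type":"object","properties":{"dx":{"type":"number"},"dy":{"type":"number"},"dz":{"type":"number"},"wx":{"type":"number"},"wy":{"type":"number"},"wz":{"type":"number"}}}},"fingers":{"type":"number"},"force":{"type":"number"}},"required":["plan"]}

```bash
ls; mkdir -p pics; cat > h.py <<'E'
import numpy as np, cv2
from plant import r
def cap(n,f):
    m=r.camera_model(n); p,d=r.capture(n); cv2.imwrite('pics/'+f+'.png',p[:,:,::-1]); np.savez('pics/'+f+'.npz',p=p,d=d,**{k:np.array(v) for k,v in m.items()}); return p,d,m
def world(m,d,uv,z=None):
    f=210/np.tan(np.radians(m['vertical_fov'])/2); K=np.array([[f,0,m['cx']],[0,f,m['cy']],[0,0,1.]])
    uv=np.array(uv,float).reshape(-1,1,2); n=cv2.undistortPoints(uv,K,np.array(m['dist'],float)).reshape(-1,2)
    R=np.array(m['R']);t=np.array(m['t']); rays=np.c_[n,np.ones(len(n))]
    if z is None:
        dd=d[uv[:,0,1].round().astype(int),uv[:,0,0].round().astype(int)]
        return (rays*dd[:,None]-t)@R
    c=-R.T@t; w=rays@R; s=(z-c[2])/w[:,2]; return c+w*s[:,None]
def cloud(m,d,step=1):
    v,u=np.mgrid[0:420:step,0:560:step]; P=world(m,d,np.c_[u.ravel(),v.ravel()]); ok=d[v.ravel(),u.ravel()]>0
    return P.reshape(v.shape+(3,)), ok.reshape(v.shape)
E
python3 - <<'E'
from h import *
s=r.get_state();print(s)
for n in('side','top','wrist'):
    p,d,m=cap(n,n+'0');print(n,m)
print(r.tcp_to_tips)
E
```

```text
pics
{'time_s': 0.0, 'joints': array([ 8.33148737e+01,  2.05922353e+01,  6.32661857e-01, -1.85313314e-02,
       -7.01343993e+01, -1.65086498e+01]), 'qd': array([-0.03788522, -0.07492714,  0.02384077,  0.05817008,  0.04083993,
        0.01546562]), 'joint_torque': array([ 2.06682082e-03, -5.82715774e+01,  2.93042654e+01,  6.99708447e+00,
        6.80234531e-03, -1.40121192e-04]), 'tcp_pos': array([0.26567179, 0.6200096 , 0.23661018]), 'eef_rot': array([  96.00792122,   89.90442568, -107.19216639]), 'contact_force': array([-0.22300343,  0.12100985, -0.74251718]), 'moment': array([ 0.01253128, -0.01161828,  0.03937972]), 'gripper_width': 0.08765959945505346}
side {'vertical_fov': 45.19553742252931, 'cx': 284.4107615329841, 'cy': 202.94492504034935, 'dist': array([-0.10796983,  0.        ,  0.        ,  0.        ,  0.        ]), 'R': array([[-0.95082096, -0.30938064, -0.01493693],
       [-0.13474953,  0.45658466, -0.87941629],
       [ 0.27889435, -0.8341547 , -0.47581916]]), 't': array([0.55268378, 0.12920116, 1.30233001])}
top {'vertical_fov': 55.446603746413516, 'cx': 278.6493678470503, 'cy': 211.21948754574888, 'dist': array([-0.01834445,  0.        ,  0.        ,  0.        ,  0.        ]), 'R': array([[ 0.00960004, -0.99994455, -0.00432805],
       [-0.98459477, -0.0086968 , -0.17463537],
       [ 0.17458805,  0.00593788, -0.98462366]]), 't': array([0.02487556, 0.56568785, 0.92252133])}
wrist {'vertical_fov': 69.78541114188299, 'cx': 279.6368333668589, 'cy': 210.33560076407585, 'dist': array([1.58540187e-05, 0.00000000e+00, 0.00000000e+00, 0.00000000e+00,
       0.00000000e+00]), 'R': array([[-0.39368737, -0.91924273,  0.00174641],
       [-0.873482  ,  0.37467988,  0.31087648],
       [-0.28642529,  0.12086269, -0.95044872]]), 't': array([ 0.67320724, -0.03949807,  0.39224548])}
0.011
```

View pics/top0.png

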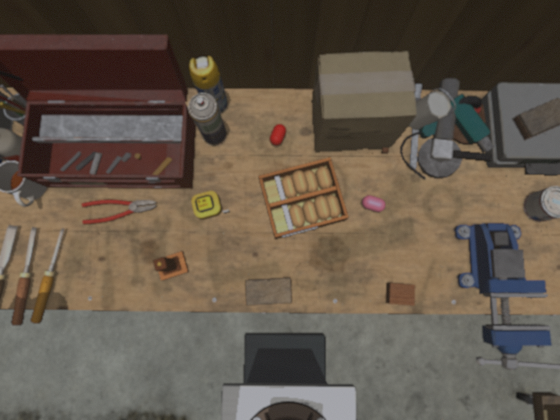

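View pics/side0.png

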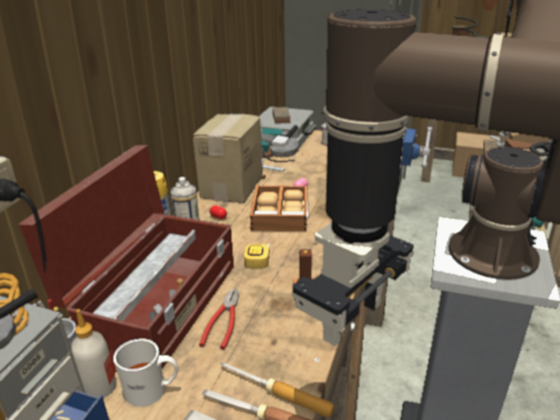

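View pics/wrist0.png

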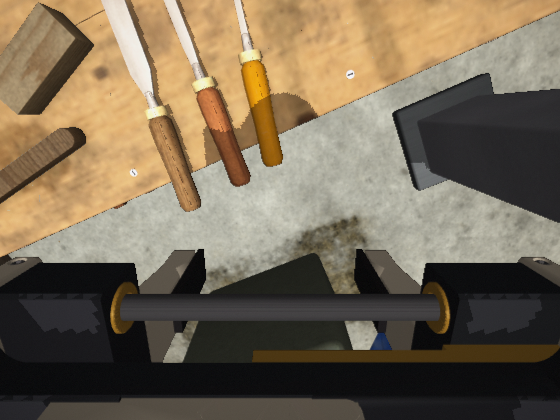

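```bash
python3 - <<'E'
from h import *
z=np.load('pics/top0.npz'); m={k:z[k] for k in z.files}; m['vertical_fov']=float(m['vertical_fov']);d=z['d']
P,ok=cloud(m,d)
p=z['p']
def blow(x0,y0,w,h,s,f):
    cv2.imwrite(f,cv2.resize(p[y0:y0+h,x0:x0+w,::-1],None,fx=s,fy=s,interpolation=cv2.INTER_CUBIC))
blow(245,145,120,100,6,'pics/binz.png'); blow(140,235,70,60,8,'pics/tamz.png')
# table height
for uv in [(120,240),(230,250),(380,240),(200,290)]: print(uv,P[uv[1],uv[0]].round(4))
for q in ['tamper','bin','chunk_b1','divider_a']:
    for o in r.spot_point('top',q)[:8]:
        c=o['centre'];print(q,round(o['score'],2),np.round(c,1),P[int(round(c[1])),int(round(c[0]))].round(3))
# bin rim: points z in .045-.065 near
zz=P[...,2]; reg=np.zeros(zz.shape,bool); reg[145:245,245:365]=1
M=reg&ok&(zz>.050)&(zz<.059)
pts=P[M][:,:2].astype(np.float32); print(len(pts),cv2.minAreaRect(pts))
reg[:]=0; reg[240:290,145:200]=1
M=reg&ok&(zz>.007)&(zz<.02); pts=P[M][:,:2].astype(np.float32); print('sole',len(pts),cv2.minAreaRect(pts))
M=reg&ok&(zz>.10)&(zz<.125); pts=P[M][:,:2].astype(np.float32); print('hand',len(pts),cv2.minAreaRect(pts),P[M].mean(0))
E
```

```text
(120, 240) [0.4963 0.4316 0.0023]
(230, 250) [0.4739 0.1518 0.0013]
(380, 240) [ 0.5028 -0.2269 -0.0017]
(200, 290) [0.3742 0.2234 0.    ]
tamper 0.82 [161.9 266. ] [0.428 0.289 0.111]
bin 0.95 [302.6 201.6] [ 0.597 -0.032  0.007]
chunk_b1 0.79 [325.2 182. ] [ 0.642 -0.085  0.039]
chunk_b1 0.75 [310.9 183.6] [ 0.637 -0.05   0.038]
chunk_b1 0.73 [277.4 137. ] [0.76  0.036 0.036]
chunk_b1 0.7 [289.5 185.7] [0.631 0.003 0.039]
chunk_b1 0.69 [300.4 184.8] [ 0.627 -0.021  0.066]
chunk_b1 0.66 [371.6 204.5] [ 0.589 -0.202  0.032]
divider_a 0.63 [289.3 219.1] [0.548 0.005 0.039]
divider_a 0.49 [299.1 214.3] [ 0.561 -0.02   0.039]
divider_a 0.45 [280.1 189.6] [0.621 0.027 0.037]
divider_a 0.35 [267.3 292. ] [0.372 0.056 0.03 ]
1483 ((0.6335771679878235, -0.06648512184619904), (0.19782614707946777, 0.2769157290458679), 15.56909465789795)
sole 309 ((0.4328308403491974, 0.2957495152950287), (0.05421595647931099, 0.07090534269809723), 19.1634521484375)
hand 167 ((0.4328061044216156, 0.2958067059516907), (0.02766292169690132, 0.028416195884346962), 19.293325424194336) [0.43277013 0.29418109 0.11034282]
```

View pics/binz.png

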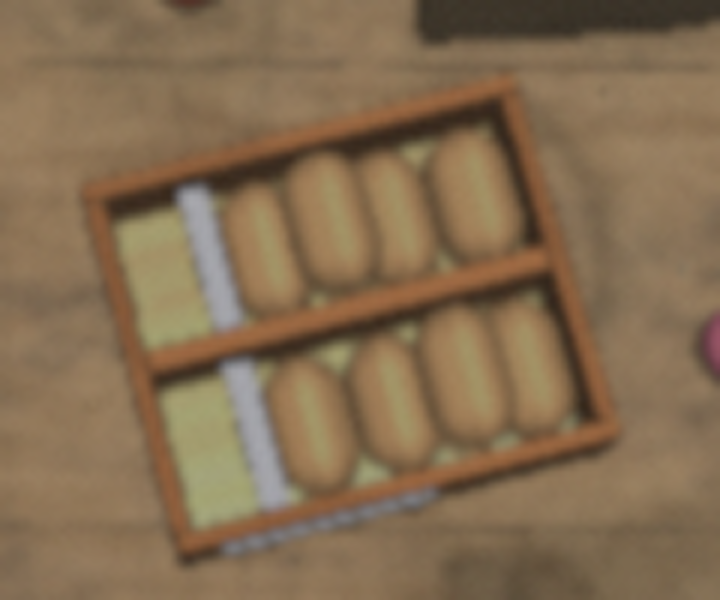

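View pics/tamz.png

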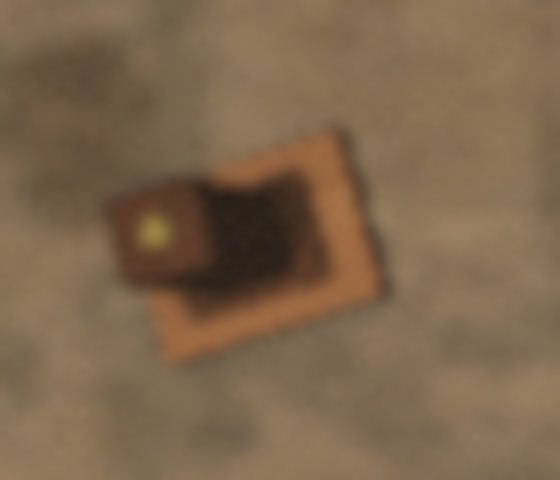

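```bash
python3 - <<'E'
from h import *
z=np.load('pics/top0.npz'); m={k:z[k] for k in z.files}; m['vertical_fov']=float(m['vertical_fov']);d=z['d']
P,ok=cloud(m,d); zz=P[...,2]
# rim corners by pixel at z=.055 from zoomed picture (outer corners)
c=[(85,188),(512,75),(620,430),(185,560)]
W=world(m,d,[(245+x/6-.5+.08,145+y/6-.5+.08) for x,y in c],.055)
print(W.round(4)); print(cv2.minAreaRect(W[:,:2].astype(np.float32)), W.mean(0))
reg=np.zeros(zz.shape,bool); reg[155:240,257:350]=1
M=reg&ok&(zz>.051)&(zz<.059)
n,l,st,_=cv2.connectedComponentsWithStats(M.astype(np.uint8),connectivity=8)
k=1+np.argmax(st[1:,4]); pts=P[l==k][:,:2].astype(np.float32); print(n,st[k],cv2.minAreaRect(pts))
(cx,cy),(w,h),a=cv2.minAreaRect(pts)
th=np.radians(a); 
R=np.array([[np.cos(th),np.sin(th)],[-np.sin(th),np.cos(th)]])
B=(P[...,:2]-np.array([cx,cy]))@R.T
for lx in(-.038,.038):
    print(lx)
    for y in np.arange(-.09,.095,.005):
        s=ok&(abs(B[...,0]-lx)<.008)&(abs(B[...,1]-y)<.0025)
        if s.any(): print(round(y,3),int(1000*np.median(zz[s])),end=' | ')
    print()
E
```

```text
[[ 0.6523  0.0799  0.055 ]
 [ 0.702  -0.0958  0.055 ]
 [ 0.5537 -0.1373  0.055 ]
 [ 0.4996  0.0372  0.055 ]]
((0.6007978320121765, -0.02929280698299408), (0.15853381156921387, 0.183039590716362), 15.805402755737305) [ 0.60188651 -0.02900148  0.055     ]
12 [ 258  157   91   81 1111] ((0.6025708317756653, -0.02802136540412903), (0.15873616933822632, 0.18614695966243744), 15.56909465789795)
-0.038
-0.09 53 | -0.085 42 | -0.08 36 | -0.075 37 | -0.07 40 | -0.065 40 | -0.06 39 | -0.055 54 | -0.05 58 | -0.045 62 | -0.04 63 | -0.035 61 | -0.03 61 | -0.025 55 | -0.02 38 | -0.015 39 | -0.01 38 | -0.005 38 | 0.0 36 | 0.005 29 | 0.01 33 | 0.015 36 | 0.02 39 | 0.025 40 | 0.03 39 | 0.035 37 | 0.04 32 | 0.045 37 | 0.05 37 | 0.055 23 | 0.06 5 | 0.065 4 | 0.07 3 | 0.075 4 | 0.08 4 | 0.085 52 | 0.09 54 | 
0.038
-0.09 53 | -0.085 43 | -0.08 35 | -0.075 38 | -0.07 40 | -0.065 40 | -0.06 37 | -0.055 34 | -0.05 28 | -0.045 33 | -0.04 38 | -0.035 39 | -0.03 40 | -0.025 38 | -0.02 54 | -0.015 58 | -0.01 62 | -0.005 63 | 0.0 64 | 0.005 61 | 0.01 57 | 0.015 38 | 0.02 40 | 0.025 40 | 0.03 38 | 0.035 35 | 0.04 32 | 0.045 36 | 0.05 37 | 0.055 6 | 0.06 4 | 0.065 4 | 0.07 4 | 0.075 4 | 0.08 3 | 0.085 51 | 0.09 54 |
```

```bash
cat >> h.py <<'E'
from scipy.spatial.transform import Rotation as Ro
def pose():
    s=r.get_state(); return s,np.array(s['tcp_pos']),Ro.from_euler('xyz',s['eef_rot'],degrees=True).as_matrix()
def go(tgt,psi):
    s,p,R=pose(); tgt=np.array(tgt)
    y=np.array([np.cos(np.radians(psi)),np.sin(np.radians(psi)),0]); x=np.array([0,0,-1.]); G=np.c_[x,y,np.cross(x,y)]
    rv=Ro.from_matrix(R.T@G).as_rotvec(); dl=R.T@(tgt-p)
    print('t',round(s['time_s'],2),'pos',p.round(4),'yaw(y)',round(float(np.degrees(np.arctan2(R[1,1],R[0,1]))),2),'F',np.round(s['contact_force'],2),'M',np.round(s['moment'],2),'w',round(s['gripper_width'],4))
    print('shift tool (rows of 20mm)',(dl/.02).round(3),'turn (rows of .08)',(rv/.08).round(3))
BC=np.array([.6026,-.0280]); BY=np.radians(15.57)
def b2w(x,y): return BC+np.array([np.cos(BY)*x-np.sin(BY)*y,np.sin(BY)*x+np.cos(BY)*y])
E
python3 - <<'E'
from h import *
s,p,R=pose(); print(R.round(3)); m=r.camera_model('wrist'); c=-np.array(m['R']).T@m['t']; print(c, R.T@(c-p), (R.T@np.array(m['R']).T).round(3))
for psi in (19.2,19.2-90,109.2,-160.8): print(psi); go([.4328,.2957,.2],psi)
E
```

```text
[[-0.    -0.394 -0.919]
 [-0.    -0.919  0.394]
 [-1.     0.    -0.   ]]
[0.34294852 0.58636756 0.38452452] [-0.14717183  0.00090533 -0.08429244] [[-0.    -0.311  0.95 ]
 [ 1.     0.     0.   ]
 [-0.     0.95   0.311]]
19.2
t 0.35 pos [0.2658 0.6203 0.2374] yaw(y) -113.19 F [ 0.08  0.5  -0.72] M [-0.03  0.01  0.02] w 0.0877
shift tool (rows of 20mm) [  1.872  11.631 -14.068] turn (rows of .08) [-2.8884e+01  5.0000e-03 -3.0000e-03]
-70.8
t 0.35 pos [0.2658 0.6203 0.2374] yaw(y) -113.19 F [ 0.08  0.5  -0.72] M [-0.03  0.01  0.02] w 0.0877
shift tool (rows of 20mm) [  1.872  11.631 -14.068] turn (rows of .08) [-9.249e+00  1.000e-03 -4.000e-03]
109.2
t 0.35 pos [0.2658 0.6203 0.2374] yaw(y) -113.19 F [ 0.08  0.5  -0.72] M [-0.03  0.01  0.02] w 0.0877
shift tool (rows of 20mm) [  1.872  11.631 -14.068] turn (rows of .08) [ 3.0021e+01 -6.0000e-03 -2.0000e-03]
-160.8
t 0.35 pos [0.2658 0.6203 0.2374] yaw(y) -113.19 F [ 0.08  0.5  -0.72] M [-0.03  0.01  0.02] w 0.0877
shift tool (rows of 20mm) [  1.872  11.631 -14.068] turn (rows of .08) [ 1.0386e+01 -2.0000e-03 -4.0000e-03]
```

```bash
python3 - <<'E'
from h import *
z=np.load('pics/top0.npz'); m={k:z[k] for k in z.files}; m['vertical_fov']=float(m['vertical_fov']);d=z['d']
P,ok=cloud(m,d)
S=ok&(P[...,2]>.07)&(P[...,0]<.95)&(P[...,1]<.15)&(P[...,1]>-.3)&(P[...,0]>.45)
q=P[S]; print(q.min(0),q.max(0)); S2=q[q[:,0]<.76]; print(len(S2),S2.min(0),S2.max(0)) if len(S2) else 0
for psi in (109.2,): go([.4328,.2957,.2],psi)
for n,(x,y) in dict(a=(-.038,-.04),b=(.038,-.005)).items(): print(n,b2w(x,y))
E
```

```text
[ 0.71160652 -0.29998764  0.07000213] [0.9378782  0.14996925 0.34298045]
3341 [ 0.71160652 -0.29824969  0.07000415] [ 0.7599962  -0.05640258  0.22577781]
t 0.35 pos [0.2658 0.6203 0.2374] yaw(y) -113.19 F [ 0.08  0.5  -0.72] M [-0.03  0.01  0.02] w 0.0877
shift tool (rows of 20mm) [  1.872  11.631 -14.068] turn (rows of .08) [ 3.0021e+01 -6.0000e-03 -2.0000e-03]
a [ 0.5767311  -0.07673192]
b [ 0.6405476  -0.02261673]
```

```bash
python3 - <<'E'
from h import *
z=np.load('pics/top0.npz'); m={k:z[k] for k in z.files}; m['vertical_fov']=float(m['vertical_fov']);d=z['d']
P,ok=cloud(m,d)
for lo,hi in((.03,.08),(.08,.13),(.13,.18),(.18,.21),(.21,.24)):
    S=ok&(P[...,2]>lo)&(P[...,2]<hi)&(P[...,0]<.95)&(P[...,1]<-.03)&(P[...,1]>-.32)&(P[...,0]>.69)
    print(lo)
    for y in np.arange(-.32,-.03,.02):
        s=S&(abs(P[...,1]-y)<.01)
        if s.any(): print(round(y,2),round(float(np.percentile(P[s][:,0],3)),3),end=' | ')
    print()
E
```

```text
0.03
-0.32 0.715 | -0.3 0.693 | -0.28 0.692 | -0.26 0.706 | -0.24 0.738 | -0.22 0.737 | -0.2 0.735 | -0.18 0.734 | -0.16 0.734 | -0.14 0.733 | -0.12 0.732 | -0.1 0.691 | -0.08 0.691 | -0.06 0.692 | -0.04 0.921 | 
0.08
-0.32 0.693 | -0.3 0.7 | -0.28 0.742 | -0.26 0.741 | -0.24 0.739 | -0.22 0.736 | -0.2 0.734 | -0.18 0.733 | -0.16 0.731 | -0.14 0.731 | -0.12 0.73 | -0.1 0.731 | -0.08 0.731 | -0.06 0.732 | -0.04 0.921 | 
0.13
-0.32 0.776 | -0.3 0.785 | -0.28 0.918 | -0.26 0.741 | -0.24 0.739 | -0.22 0.737 | -0.2 0.734 | -0.18 0.732 | -0.16 0.731 | -0.14 0.73 | -0.12 0.729 | -0.1 0.73 | -0.08 0.731 | -0.06 0.732 | -0.04 0.921 | 
0.18
-0.32 0.918 | -0.3 0.918 | -0.28 0.918 | -0.26 0.743 | -0.24 0.741 | -0.22 0.739 | -0.2 0.738 | -0.18 0.737 | -0.16 0.736 | -0.14 0.735 | -0.12 0.734 | -0.1 0.733 | -0.08 0.733 | -0.06 0.733 | -0.04 0.921 | 
0.21
-0.32 0.918 | -0.3 0.918 | -0.28 0.918 | -0.26 0.745 | -0.24 0.745 | -0.22 0.743 | -0.2 0.741 | -0.18 0.74 | -0.16 0.74 | -0.14 0.738 | -0.12 0.737 | -0.1 0.736 | -0.08 0.736 | -0.06 0.739 | -0.04 0.921 |
```

Request:
arm_command(
  plan=[
    {"dx": 0.1, "dy": 0.75, "dz": -0.9},
    {"dx": 0.1, "dy": 0.75, "dz": -0.9},
    {"dx": 0.1, "dy": 0.75, "dz": -0.9},
    {"dx": 0.1, "dy": 0.75, "dz": -0.9},
    {"dx": 0.1, "dy": 0.75, "dz": -0.9},
    {"dx": 0.1, "dy": 0.75, "dz": -0.9},
    {"dx": 0.1, "dy": 0.75, "dz": -0.9},
    {"dx": 0.1, "dy": 0.75, "dz": -0.9},
    {"dx": 0.1, "dy": 0.75, "dz": -0.9},
    {"dx": 0.1, "dy": 0.75, "dz": -0.9},
    {"dx": 0.1, "dy": 0.75, "dz": -0.9},
    {"dx": 0.1, "dy": 0.75, "dz": -0.9},
    {"dx": 0.1, "dy": 0.75, "dz": -0.9},
    {"dx": 0.1, "dy": 0.75, "dz": -0.9},
  ],
  fingers=-1,
)

```text
schema error: expected keys dx, dy, dz, wx, wy, wz
```

Request:
arm_command(
  plan=[
    {"wx": 1},
    {"wx": 1},
    {"wx": 1},
    {"wx": 1},
    {"wx": 1},
    {"wx": 1},
    {"wx": 1},
    {"wx": 1},
    {"wx": 1},
    {"wx": 1},
    {"wx": 1},
    {"wx": 1},
    {"wx": 1},
    {"wx": 1},
    {"wx": 1},
    {"wx": 1},
    {"wx": 1},
    {"wx": 1},
    {"wx": 1},
    {"wx": 1},
  ],
)

```text
schema error: expected keys dx, dy, dz, wx, wy, wz
```

```bash
python3 - <<'E'
from h import *
go([.4328,.2957,.2],109.2); print(r.get_state()['joints'].round(1))
E
```

```text
t 0.35 pos [0.2658 0.6203 0.2374] yaw(y) -113.19 F [ 0.08  0.5  -0.72] M [-0.03  0.01  0.02] w 0.0877
shift tool (rows of 20mm) [  1.872  11.631 -14.068] turn (rows of .08) [ 3.0021e+01 -6.0000e-03 -2.0000e-03]
[ 83.3  20.6   0.7  -0.  -70.1 -16.5]
```

Request:
arm_command(
  plan=[
    {"dx": 0.1, "dy": 0.75, "dz": -0.9, "wx": 0, "wy": 0, "wz": 0},
    {"dx": 0.1, "dy": 0.75, "dz": -0.9, "wx": 0, "wy": 0, "wz": 0},
    {"dx": 0.1, "dy": 0.75, "dz": -0.9, "wx": 0, "wy": 0, "wz": 0},
    {"dx": 0.1, "dy": 0.75, "dz": -0.9, "wx": 0, "wy": 0, "wz": 0},
    {"dx": 0.1, "dy": 0.75, "dz": -0.9, "wx": 0, "wy": 0, "wz": 0},
    {"dx": 0.1, "dy": 0.75, "dz": -0.9, "wx": 0, "wy": 0, "wz": 0},
    {"dx": 0.1, "dy": 0.75, "dz": -0.9, "wx": 0, "wy": 0, "wz": 0},
    {"dx": 0.1, "dy": 0.75, "dz": -0.9, "wx": 0, "wy": 0, "wz": 0},
    {"dx": 0.1, "dy": 0.75, "dz": -0.9, "wx": 0, "wy": 0, "wz": 0},
    {"dx": 0.1, "dy": 0.75, "dz": -0.9, "wx": 0, "wy": 0, "wz": 0},
    {"dx": 0.1, "dy": 0.75, "dz": -0.9, "wx": 0, "wy": 0, "wz": 0},
    {"dx": 0.1, "dy": 0.75, "dz": -0.9, "wx": 0, "wy": 0, "wz": 0},
    {"dx": 0.1, "dy": 0.75, "dz": -0.9, "wx": 0, "wy": 0, "wz": 0},
    {"dx": 0.1, "dy": 0.75, "dz": -0.9, "wx": 0, "wy": 0, "wz": 0},
  ],
  fingers=-1,
)

```text
time_s: 1.52
tcp_pos: [0.4186, 0.3188, 0.2079]
eef_rot: [-97.9, 89.9, 59.3]
contact_force: [0.9, 0.5, 0.1]
gripper_width: 0.0875
```

Request:
arm_command(
  plan=[
    {"dx": 0, "dy": 0, "dz": 0, "wx": 1, "wy": 0, "wz": 0},
    {"dx": 0, "dy": 0, "dz": 0, "wx": 1, "wy": 0, "wz": 0},
    {"dx": 0, "dy": 0, "dz": 0, "wx": 1, "wy": 0, "wz": 0},
    {"dx": 0, "dy": 0, "dz": 0, "wx": 1, "wy": 0, "wz": 0},
    {"dx": 0, "dy": 0, "dz": 0, "wx": 1, "wy": 0, "wz": 0},
    {"dx": 0, "dy": 0, "dz": 0, "wx": 1, "wy": 0, "wz": 0},
    {"dx": 0, "dy": 0, "dz": 0, "wx": 1, "wy": 0, "wz": 0},
    {"dx": 0, "dy": 0, "dz": 0, "wx": 1, "wy": 0, "wz": 0},
    {"dx": 0, "dy": 0, "dz": 0, "wx": 1, "wy": 0, "wz": 0},
    {"dx": 0, "dy": 0, "dz": 0, "wx": 1, "wy": 0, "wz": 0},
    {"dx": 0, "dy": 0, "dz": 0, "wx": 1, "wy": 0, "wz": 0},
    {"dx": 0, "dy": 0, "dz": 0, "wx": 1, "wy": 0, "wz": 0},
    {"dx": 0, "dy": 0, "dz": 0, "wx": 1, "wy": 0, "wz": 0},
    {"dx": 0, "dy": 0, "dz": 0, "wx": 1, "wy": 0, "wz": 0},
    {"dx": 0, "dy": 0, "dz": 0, "wx": 1, "wy": 0, "wz": 0},
    {"dx": 0, "dy": 0, "dz": 0, "wx": 1, "wy": 0, "wz": 0},
    {"dx": 0, "dy": 0, "dz": 0, "wx": 1, "wy": 0, "wz": 0},
    {"dx": 0, "dy": 0, "dz": 0, "wx": 1, "wy": 0, "wz": 0},
    {"dx": 0, "dy": 0, "dz": 0, "wx": 1, "wy": 0, "wz": 0},
    {"dx": 0, "dy": 0, "dz": 0, "wx": 1, "wy": 0, "wz": 0},
  ],
)

```text
time_s: 3.18
tcp_pos: [0.4203, 0.3127, 0.2103]
eef_rot: [1.9, 89.6, 62.6]
contact_force: [-0.6, -0.7, -0.2]
gripper_width: 0.0874
```

```bash
python3 - <<'E'
from h import *
go([.4328,.2957,.2],109.2); print(r.get_state()['joints'].round(1))
E
```

```text
t 3.18 pos [0.4203 0.3127 0.2103] yaw(y) 150.72 F [-0.59 -0.73 -0.22] M [ 0.04 -0.09  0.05] w 0.0874
shift tool (rows of 20mm) [ 0.512 -0.962 -0.439] turn (rows of .08) [ 9.057  0.078 -0.033]
[ 58.1   7.3 -20.8  -0.  -61.6 -87.4]
```

Request:
arm_command(
  plan=[
    {"dx": 0, "dy": 0, "dz": 0, "wx": 1, "wy": 0, "wz": 0},
    {"dx": 0, "dy": 0, "dz": 0, "wx": 1, "wy": 0, "wz": 0},
    {"dx": 0, "dy": 0, "dz": 0, "wx": 1, "wy": 0, "wz": 0},
    {"dx": 0, "dy": 0, "dz": 0, "wx": 1, "wy": 0, "wz": 0},
    {"dx": 0, "dy": 0, "dz": 0, "wx": 1, "wy": 0, "wz": 0},
    {"dx": 0, "dy": 0, "dz": 0, "wx": 1, "wy": 0, "wz": 0},
    {"dx": 0, "dy": 0, "dz": 0, "wx": 1, "wy": 0, "wz": 0},
    {"dx": 0, "dy": 0, "dz": 0, "wx": 1, "wy": 0, "wz": 0},
    {"dx": 0, "dy": 0, "dz": 0, "wx": 0.7, "wy": 0, "wz": 0},
    {"dx": 0, "dy": 0, "dz": 0, "wx": 0, "wy": 0, "wz": 0},
  ],
)

```text
time_s: 4.02
tcp_pos: [0.4201, 0.3126, 0.2116]
eef_rot: [44.1, 89.5, 62.6]
contact_force: [0.3, 0.3, -0.0]
gripper_width: 0.0875
```

```bash
python3 - <<'E'
from h import *
go([.4328,.2957,.18],109.2); print(r.get_state()['joints'].round(1))
p,d,m=cap('wrist','w1')
P,ok=cloud(m,d); zz=P[...,2]
near=(np.hypot(P[...,0]-.433,P[...,1]-.296)<.06)&ok
for lo,hi in ((.1,.125),(.007,.02)):
    M=near&(zz>lo)&(zz<hi); 
    if M.sum()>20: print(M.sum(),cv2.minAreaRect(P[M][:,:2].astype(np.float32)),P[M].mean(0))
E
```

```text
t 4.02 pos [0.4201 0.3126 0.2116] yaw(y) 108.51 F [ 0.29  0.26 -0.  ] M [ 0.03 -0.15 -0.01] w 0.0875
shift tool (rows of 20mm) [ 1.575 -1.013  0.322] turn (rows of .08) [-0.152  0.085 -0.081]
[  58.1    7.1  -20.8   -0.   -61.6 -129.6]
990 ((0.4303576350212097, 0.2910918891429901), (0.026835422962903976, 0.027571100741624832), 18.01133918762207) [0.42879788 0.29116745 0.11097385]
1322 ((0.43110206723213196, 0.2913532853126526), (0.054097022861242294, 0.06938941776752472), 18.582876205444336) [0.42368154 0.29113685 0.0140301 ]
```

View pics/w1.png

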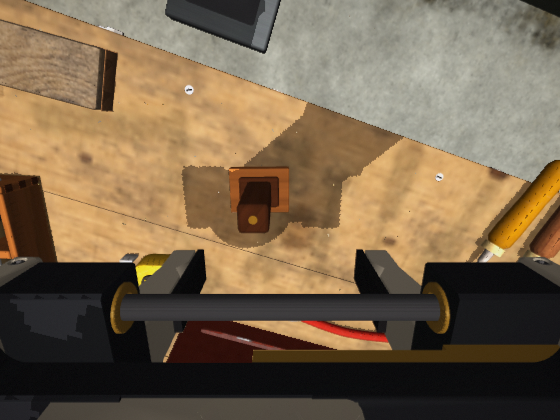

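```bash
python3 - <<'E'
from h import *
go([.4314,.2925,.072],108.6)
E
```

```text
t 4.07 pos [0.4201 0.3126 0.2116] yaw(y) 108.69 F [-0.68  0.2   0.06] M [ 0.02 -0.16  0.02] w 0.0878
shift tool (rows of 20mm) [ 6.973 -1.179  0.164] turn (rows of .08) [ 0.02   0.084 -0.081]
```

Request:
arm_command(
  plan=[
    {"dx": 0, "dy": -0.6, "dz": 0.1, "wx": 0, "wy": 0.08, "wz": -0.08},
    {"dx": 0, "dy": -0.6, "dz": 0.1, "wx": 0, "wy": 0, "wz": 0},
    {"dx": 0.5, "dy": 0, "dz": 0, "wx": 0, "wy": 0, "wz": 0},
    {"dx": 1, "dy": 0, "dz": 0, "wx": 0, "wy": 0, "wz": 0},
    {"dx": 1, "dy": 0, "dz": 0, "wx": 0, "wy": 0, "wz": 0},
    {"dx": 1, "dy": 0, "dz": 0, "wx": 0, "wy": 0, "wz": 0},
    {"dx": 0.5, "dy": 0, "dz": 0, "wx": 0, "wy": 0, "wz": 0},
    {"dx": 0, "dy": 0, "dz": 0, "wx": 0, "wy": 0, "wz": 0},
  ],
)

```text
time_s: 4.73
tcp_pos: [0.4344, 0.2868, 0.1277]
eef_rot: [32.4, 89.8, 51.6]
contact_force: [-0.1, 0.2, -0.4]
gripper_width: 0.0873
```

```bash
python3 - <<'E'
from h import *
go([.4314,.2925,.072],108.6)
E
```

```text
t 4.73 pos [0.4344 0.2868 0.1277] yaw(y) 109.17 F [-0.13  0.21 -0.39] M [ 0.01 -0.06 -0.02] w 0.0873
shift tool (rows of 20mm) [ 2.788  0.316 -0.055] turn (rows of .08) [ 0.125  0.035 -0.023]
```

Request:
arm_command(
  plan=[
    {"dx": 0.7, "dy": 0.3, "dz": -0.05, "wx": 0.12, "wy": 0.03, "wz": -0.02},
    {"dx": 0.7, "dy": 0, "dz": 0, "wx": 0, "wy": 0, "wz": 0},
    {"dx": 0.6, "dy": 0, "dz": 0, "wx": 0, "wy": 0, "wz": 0},
    {"dx": 0.4, "dy": 0, "dz": 0, "wx": 0, "wy": 0, "wz": 0},
    {"dx": 0, "dy": 0, "dz": 0, "wx": 0, "wy": 0, "wz": 0},
  ],
)

```text
time_s: 5.15
tcp_pos: [0.4329, 0.2907, 0.0784]
eef_rot: [-0.2, 89.9, 18.5]
contact_force: [-0.9, -0.2, -0.4]
gripper_width: 0.0878
```

```bash
python3 - <<'E'
from h import *
go([.4314,.2925,.072],108.6)
E
```

```text
t 5.15 pos [0.4329 0.2907 0.0784] yaw(y) 108.69 F [-0.85 -0.19 -0.4 ] M [ 0.02 -0.16 -0.03] w 0.0878
shift tool (rows of 20mm) [ 0.32   0.108 -0.041] turn (rows of .08) [0.02  0.013 0.   ]
```

Request:
arm_command(
  plan=[
    {"dx": 0.2, "dy": 0.1, "dz": 0, "wx": 0, "wy": 0, "wz": 0},
    {"dx": 0, "dy": 0, "dz": 0, "wx": 0, "wy": 0, "wz": 0},
    {"dx": 0, "dy": 0, "dz": 0, "wx": 0, "wy": 0, "wz": 0},
    {"dx": 0, "dy": 0, "dz": 0, "wx": 0, "wy": 0, "wz": 0},
    {"dx": 0, "dy": 0, "dz": 0, "wx": 0, "wy": 0, "wz": 0},
    {"dx": 0, "dy": 0, "dz": 0, "wx": 0, "wy": 0, "wz": 0},
    {"dx": 0, "dy": 0, "dz": 0, "wx": 0, "wy": 0, "wz": 0},
    {"dx": 0, "dy": 0, "dz": 0, "wx": 0, "wy": 0, "wz": 0},
  ],
  fingers=1,
  force=50,
)

```text
time_s: 5.82
tcp_pos: [0.4338, 0.2941, 0.0775]
eef_rot: [24.2, 89.7, 42.9]
contact_force: [0.1, 1.0, -0.0]
gripper_width: 0.0394
```

```bash
python3 - <<'E'
from h import *
go([.4314,.2925,.072],108.6)
p,d,m=cap('wrist','w2')
E
```

```text
t 5.82 pos [0.4338 0.2941 0.0775] yaw(y) 108.76 F [ 0.14  0.95 -0.05] M [ 0.04 -0.13  0.02] w 0.0394
shift tool (rows of 20mm) [ 0.274 -0.036 -0.142] turn (rows of .08) [ 0.035  0.068 -0.031]
```

View pics/w2.png

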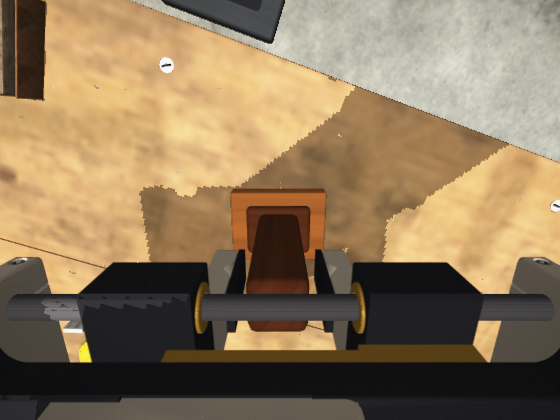

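Request:
arm_command(
  plan=[
    {"dx": 0, "dy": 0, "dz": 0, "wx": 0, "wy": 0, "wz": 0},
    {"dx": 0, "dy": 0, "dz": 0, "wx": 0, "wy": 0, "wz": 0},
    {"dx": 0, "dy": 0, "dz": 0, "wx": 0, "wy": 0, "wz": 0},
    {"dx": 0, "dy": 0, "dz": 0, "wx": 0, "wy": 0, "wz": 0},
    {"dx": 0, "dy": 0, "dz": 0, "wx": 0, "wy": 0, "wz": 0},
  ],
)

```text
time_s: 6.28
tcp_pos: [0.4335, 0.2938, 0.0773]
eef_rot: [23.8, 89.7, 42.6]
contact_force: [-0.4, -0.8, 0.4]
gripper_width: 0.0282
```

```bash
python3 - <<'E'
from h import *
go([.4314,.2925,.22],108.6)
E
```

```text
t 6.28 pos [0.4335 0.2938 0.0773] yaw(y) 108.76 F [-0.44 -0.83  0.43] M [-0.05 -0.03  0.01] w 0.0282
shift tool (rows of 20mm) [-7.135 -0.01  -0.088] turn (rows of .08) [ 0.034  0.06  -0.027]
```

Request:
arm_command(
  plan=[
    {"dx": -0.5, "dy": 0, "dz": 0, "wx": 0, "wy": 0, "wz": 0},
    {"dx": -1, "dy": 0, "dz": 0, "wx": 0, "wy": 0, "wz": 0},
    {"dx": -1, "dy": 0, "dz": 0, "wx": 0, "wy": 0, "wz": 0},
    {"dx": -1, "dy": 0, "dz": 0, "wx": 0, "wy": 0, "wz": 0},
    {"dx": -1, "dy": 0, "dz": 0, "wx": 0, "wy": 0, "wz": 0},
    {"dx": -1, "dy": 0, "dz": 0, "wx": 0, "wy": 0, "wz": 0},
    {"dx": -0.5, "dy": 0, "dz": 0, "wx": 0, "wy": 0, "wz": 0},
    {"dx": 0, "dy": 0, "dz": 0, "wx": 0, "wy": 0, "wz": 0},
  ],
)

```text
time_s: 6.95
tcp_pos: [0.431, 0.2908, 0.2042]
eef_rot: [-141.0, 89.9, -122.3]
contact_force: [-0.1, 0.2, -2.4]
gripper_width: 0.0277
```

```bash
python3 - <<'E'
from h import *
go(np.r_[b2w(-.038,-.04),.19],105.57)
E
```

```text
t 6.95 pos [0.431  0.2908 0.2042] yaw(y) 108.69 F [-0.07  0.22 -2.43] M [ 0.15 -0.25 -0.03] w 0.0277
shift tool (rows of 20mm) [  0.734 -19.74    1.016] turn (rows of .08) [ 0.68  -0.02   0.017]
```

Request:
arm_command(
  plan=[
    {"dx": 0.05, "dy": -0.5, "dz": 0.05, "wx": 0.1, "wy": 0, "wz": 0},
    {"dx": 0.05, "dy": -1, "dz": 0.05, "wx": 0.1, "wy": 0, "wz": 0},
    {"dx": 0.05, "dy": -1, "dz": 0.05, "wx": 0.1, "wy": 0, "wz": 0},
    {"dx": 0.05, "dy": -1, "dz": 0.05, "wx": 0.1, "wy": 0, "wz": 0},
    {"dx": 0.05, "dy": -1, "dz": 0.05, "wx": 0.1, "wy": 0, "wz": 0},
    {"dx": 0.05, "dy": -1, "dz": 0.05, "wx": 0.1, "wy": 0, "wz": 0},
    {"dx": 0.05, "dy": -1, "dz": 0.05, "wx": 0.1, "wy": 0, "wz": 0},
    {"dx": 0, "dy": -1, "dz": 0.05, "wx": 0, "wy": 0, "wz": 0},
    {"dx": 0, "dy": -1, "dz": 0.05, "wx": 0, "wy": 0, "wz": 0},
    {"dx": 0, "dy": -1, "dz": 0.05, "wx": 0, "wy": 0, "wz": 0},
    {"dx": 0, "dy": -1, "dz": 0.05, "wx": 0, "wy": 0, "wz": 0},
    {"dx": 0, "dy": -1, "dz": 0.05, "wx": 0, "wy": 0, "wz": 0},
    {"dx": 0, "dy": -1, "dz": 0.05, "wx": 0, "wy": 0, "wz": 0},
    {"dx": 0, "dy": -1, "dz": 0.05, "wx": 0, "wy": 0, "wz": 0},
    {"dx": 0, "dy": -1, "dz": 0.05, "wx": 0, "wy": 0, "wz": 0},
    {"dx": 0, "dy": -1, "dz": 0.05, "wx": 0, "wy": 0, "wz": 0},
    {"dx": 0, "dy": -1, "dz": 0.05, "wx": 0, "wy": 0, "wz": 0},
    {"dx": 0, "dy": -1, "dz": 0.05, "wx": 0, "wy": 0, "wz": 0},
    {"dx": 0, "dy": -0.5, "dz": 0, "wx": 0, "wy": 0, "wz": 0},
    {"dx": 0, "dy": 0, "dz": 0, "wx": 0, "wy": 0, "wz": 0},
  ],
)

```text
time_s: 8.62
tcp_pos: [0.5375, -0.0797, 0.1787]
eef_rot: [-177.6, 88.1, -162.7]
contact_force: [-0.0, 0.4, -0.9]
gripper_width: 0.0278
```

```bash
python3 - <<'E'
from h import *
go(np.r_[b2w(-.038,-.04),.19],105.57)
p,d,m=cap('wrist','w3')
P,ok=cloud(m,d); np.save('pics/P3.npy',P)
E
```

```text
t 8.62 pos [ 0.5375 -0.0797  0.1787] yaw(y) 104.87 F [-0.03  0.43 -0.92] M [ 0.14 -0.33 -0.09] w 0.0278
shift tool (rows of 20mm) [-0.63  -0.362  1.915] turn (rows of .08) [-0.153 -0.423  0.015]
```

View pics/w3.png

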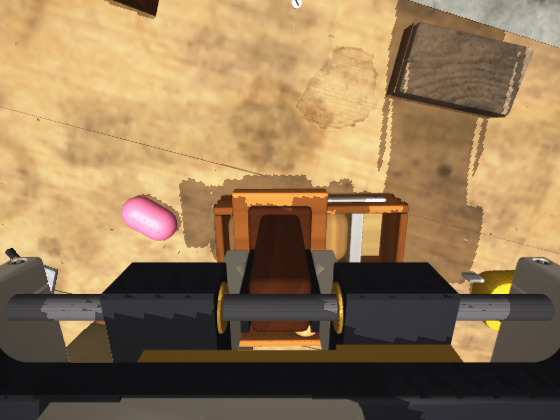

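```bash
python3 - <<'E'
from h import *
P=np.load('pics/P3.npy'); s,p,R=pose()
L=(P-p)@R   # tool coords
x=L[...,0]
M=(x>.055)&(x<.07)&(abs(L[...,1])<.06)&(abs(L[...,2])<.06)
n,l,st,_=cv2.connectedComponentsWithStats(M.astype(np.uint8)); k=1+np.argmax(st[1:,4]); M=l==k
q=L[M]; print('sole top tool x,y,z range',M.sum(),q[:,0].mean(),q[:,1].min(),q[:,1].max(),q[:,2].min(),q[:,2].max())
# rim
th=BY; 
B=np.stack([(P[...,0]-BC[0])*np.cos(th)+(P[...,1]-BC[1])*np.sin(th),-(P[...,0]-BC[0])*np.sin(th)+(P[...,1]-BC[1])*np.cos(th)],-1)
Z=P[...,2]
rim=(Z>.048)&(Z<.062)&(B[...,0]<-.04)&(B[...,0]>-.1)&(abs(B[...,1])<.12)
n,l,st,_=cv2.connectedComponentsWithStats(rim.astype(np.uint8)); 
for k in range(1,n):
    if st[k,4]>60: b=B[l==k]; print(st[k],b.min(0),b.max(0),Z[l==k].mean())
# near-wall outer edge line: min bx at rim as function of by
for y in np.arange(-.09,.095,.015):
    s_=(abs(B[...,1]-y)<.005)&rim
    if s_.sum()>3: print(round(y,3),B[s_][:,0].min().round(4),B[s_][:,0].max().round(4))
E
```

```text
sole top tool x,y,z range 3668 0.06167725297131939 -0.036447132455811146 0.033757270155995674 -0.030739499887606287 0.017993177899835466
[ 327  204   82   43 1111] [-0.08230143  0.01174257] [-0.04005724  0.08957171] 0.054078311567588314
[213 206  20  43 484] [-0.08214243 -0.09713822] [-0.04008497 -0.07790666] 0.05416126834042756
-0.09 -0.0821 -0.0401
-0.075 -0.0819 -0.0752
0.015 -0.0822 -0.0745
0.03 -0.082 -0.0744
0.045 -0.0821 -0.074
0.06 -0.0821 -0.0737
0.075 -0.082 -0.0748
0.09 -0.082 -0.0402
```

```bash
cat >> h.py <<'E'
def tgt(bx,by,z): return np.r_[b2w(bx+.0006,by-.0027),z]
E
python3 - <<'E'
from h import *
go(tgt(-.038,-.04,.160),105.57)
E
```

```text
t 8.67 pos [ 0.5371 -0.079   0.1785] yaw(y) 104.87 F [-0.86  1.18 -3.23] M [ 0.03 -0.2  -0.06] w 0.0276
shift tool (rows of 20mm) [ 0.859 -0.531  2.006] turn (rows of .08) [-0.154 -0.427  0.012]
```

Request:
arm_command(
  plan=[
    {"dx": 0, "dy": -0.25, "dz": 0.7, "wx": -0.08, "wy": -0.25, "wz": 0},
    {"dx": 0, "dy": -0.2, "dz": 0.8, "wx": -0.07, "wy": -0.2, "wz": 0},
    {"dx": 0.1, "dy": -0.1, "dz": 0.5, "wx": 0, "wy": 0, "wz": 0},
    {"dx": 0.1, "dy": 0, "dz": 0, "wx": 0, "wy": 0, "wz": 0},
    {"dx": 0, "dy": 0, "dz": 0, "wx": 0, "wy": 0, "wz": 0},
  ],
)

```text
time_s: 9.08
tcp_pos: [0.5816, -0.077, 0.1723]
eef_rot: [0.2, 89.8, 15.9]
contact_force: [0.4, 0.1, -3.0]
gripper_width: 0.0276
```

```bash
python3 - <<'E'
from h import *
go(tgt(-.038,-.04,.150),105.57)
E
```

```text
t 9.08 pos [ 0.5816 -0.077   0.1723] yaw(y) 105.67 F [ 0.4   0.09 -3.03] M [ 0.04 -0.09 -0.01] w 0.0276
shift tool (rows of 20mm) [ 1.112 -0.058 -0.205] turn (rows of .08) [ 0.022  0.047 -0.   ]
```

Request:
arm_command(
  plan=[
    {"dx": 0.35, "dy": -0.05, "dz": -0.2, "wx": 0.02, "wy": 0.05, "wz": 0},
    {"dx": 0.35, "dy": 0, "dz": 0, "wx": 0, "wy": 0, "wz": 0},
    {"dx": 0.3, "dy": 0, "dz": 0, "wx": 0, "wy": 0, "wz": 0},
    {"dx": 0.1, "dy": 0, "dz": 0, "wx": 0, "wy": 0, "wz": 0},
  ],
)

```text
time_s: 9.42
tcp_pos: [0.5774, -0.0778, 0.1478]
eef_rot: [164.4, 89.9, -180.0]
contact_force: [-0.1, -0.2, -2.2]
gripper_width: 0.0273
```

```bash
python3 - <<'E'
from h import *
go(tgt(-.038,-.04,.118),105.57)
E
```

```text
t 9.42 pos [ 0.5774 -0.0778  0.1478] yaw(y) 105.65 F [-0.13 -0.16 -2.16] M [ 0.05 -0.06 -0.  ] w 0.0273
shift tool (rows of 20mm) [ 1.49  -0.075  0.016] turn (rows of .08) [ 0.018 -0.02  -0.006]
```

Request:
arm_command(
  plan=[
    {"dx": 0.1, "dy": -0.05, "dz": 0, "wx": 0, "wy": 0, "wz": 0},
    {"dx": 0.1, "dy": 0, "dz": 0, "wx": 0, "wy": 0, "wz": 0},
    {"dx": 0.06, "dy": 0, "dz": 0, "wx": 0, "wy": 0, "wz": 0},
    {"dx": 0.06, "dy": 0, "dz": 0, "wx": 0, "wy": 0, "wz": 0},
  ],
)

```text
time_s: 9.75
tcp_pos: [0.5771, -0.0789, 0.1404]
eef_rot: [174.0, 89.9, -170.3]
contact_force: [-1.1, 1.2, 5.1]
gripper_width: 0.0281
```

Request:
arm_command(
  plan=[
    {"dx": 0.06, "dy": 0, "dz": 0, "wx": 0, "wy": 0, "wz": 0},
    {"dx": 0.06, "dy": 0, "dz": 0, "wx": 0, "wy": 0, "wz": 0},
    {"dx": 0.06, "dy": 0, "dz": 0, "wx": 0, "wy": 0, "wz": 0},
  ],
)

```text
time_s: 10.0
tcp_pos: [0.5785, -0.079, 0.1391]
eef_rot: [-44.8, 89.9, -29.1]
contact_force: [-1.2, 0.8, 4.0]
gripper_width: 0.0275
```

Request:
arm_command(
  plan=[
    {"dx": 0.1, "dy": 0, "dz": 0, "wx": 0, "wy": 0, "wz": 0},
    {"dx": 0.1, "dy": 0, "dz": 0, "wx": 0, "wy": 0, "wz": 0},
    {"dx": 0.1, "dy": 0, "dz": 0, "wx": 0, "wy": 0, "wz": 0},
    {"dx": 0.1, "dy": 0, "dz": 0, "wx": 0, "wy": 0, "wz": 0},
  ],
)

```text
time_s: 10.33
tcp_pos: [0.5798, -0.0791, 0.133]
eef_rot: [-24.5, 89.7, -8.7]
contact_force: [-2.2, 1.0, 3.5]
gripper_width: 0.0278
```

Request:
arm_command(
  plan=[
    {"dx": 0.08, "dy": 0.02, "dz": -0.1, "wx": 0, "wy": 0, "wz": 0},
    {"dx": 0.08, "dy": 0.02, "dz": -0.05, "wx": 0, "wy": 0, "wz": 0},
    {"dx": 0.08, "dy": 0, "dz": 0, "wx": 0, "wy": 0, "wz": 0},
    {"dx": 0.08, "dy": 0, "dz": 0, "wx": 0, "wy": 0, "wz": 0},
  ],
)

```text
time_s: 10.67
tcp_pos: [0.5768, -0.0789, 0.1251]
eef_rot: [-17.0, 89.6, -1.2]
contact_force: [1.3, 0.2, -0.8]
gripper_width: 0.0275
```

```bash
python3 - <<'E'
from h import *
go(tgt(-.038,-.04,.118),105.57)
E
```

```text
t 10.67 pos [ 0.5768 -0.0789  0.1251] yaw(y) 105.73 F [ 1.33  0.23 -0.77] M [ 0.2  -0.21  0.02] w 0.0275
shift tool (rows of 20mm) [ 0.353 -0.03   0.054] turn (rows of .08) [0.035 0.075 0.023]
```

Request:
arm_command(
  plan=[
    {"dx": 0.07, "dy": 0, "dz": 0.03, "wx": 0.03, "wy": 0.07, "wz": 0.02},
    {"dx": 0.07, "dy": 0, "dz": 0, "wx": 0, "wy": 0, "wz": 0},
    {"dx": 0.07, "dy": 0, "dz": 0, "wx": 0, "wy": 0, "wz": 0},
    {"dx": 0.07, "dy": 0, "dz": 0, "wx": 0, "wy": 0, "wz": 0},
  ],
)

```text
time_s: 11.0
tcp_pos: [0.5767, -0.0788, 0.1181]
eef_rot: [177.1, 89.9, -167.3]
contact_force: [-5.4, 1.8, 20.9]
gripper_width: 0.0279
```

Request:
arm_command(
  plan=[
    {"dx": 0.06, "dy": 0, "dz": 0, "wx": 0, "wy": 0, "wz": 0},
    {"dx": 0.06, "dy": 0, "dz": 0, "wx": 0, "wy": 0, "wz": 0},
    {"dx": 0.06, "dy": 0, "dz": 0, "wx": 0, "wy": 0, "wz": 0},
  ],
)

```text
time_s: 11.25
tcp_pos: [0.5773, -0.0791, 0.1181]
eef_rot: [-135.7, 89.9, -120.0]
contact_force: [-3.6, 0.9, 9.2]
gripper_width: 0.0276
```

```bash
python3 - <<'E'
from h import *
go(tgt(-.038,-.04,.118),105.57)
p,d,m=cap('wrist','w4'); p,d,m=cap('side','s4');p,d,m=cap('top','t4')
E
```

```text
t 11.25 pos [ 0.5773 -0.0791  0.1181] yaw(y) 105.68 F [-3.56  0.87  9.18] M [0.73 1.42 0.02] w 0.0276
shift tool (rows of 20mm) [ 0.006 -0.013  0.033] turn (rows of .08) [ 0.024 -0.021  0.021]
```

View pics/w4.png

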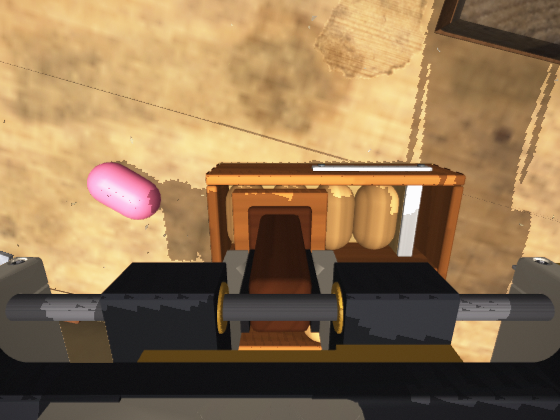

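View pics/s4.png

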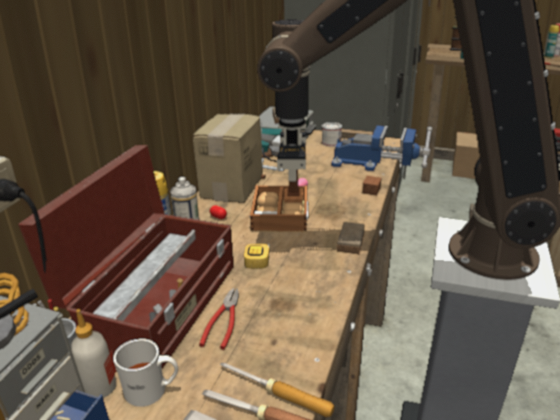

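View pics/t4.png

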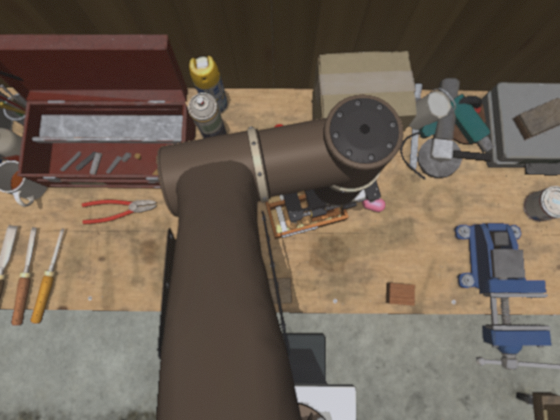

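```bash
cat >> h.py <<'E'
def prof(f,lanes=(-.038,.038),w=.012,sx=.0031,sy=.004):
    z=np.load('pics/%s.npz'%f); m={k:z[k] for k in z.files}; m['vertical_fov']=float(m['vertical_fov'])
    P,ok=cloud(m,z['d']); q=P[...,:2]-BC
    X=q[...,0]*np.cos(BY)+q[...,1]*np.sin(BY)+sx; Y=-q[...,0]*np.sin(BY)+q[...,1]*np.cos(BY)+sy
    for lx in lanes:
        o=[]
        for y in np.arange(-.085,.09,.005):
            s=ok&(abs(X-lx)<w)&(abs(Y-y)<.0025)&(P[...,2]<.3)
            if s.any(): o.append((int(round(1000*y)),int(round(1000*np.percentile(P[s][:,2],50)))))
        print(lx,' '.join('%d:%d'%t for t in o))
E
python3 - <<'E'
from h import *
prof('w4',(-.06,-.05,-.038),.005)
E
```

```text
-0.06 -85:211 -80:211 -75:211 -70:210 -65:209 -60:209 -55:209 -50:211 -45:211 -40:211 -35:211 -30:211 -25:211 -20:208 -15:209 -10:209 -5:209 0:209 5:209 10:212 15:213 20:213 25:208 30:190 35:190 40:190 45:38 50:35 55:32 60:32 65:38 70:38 85:39
-0.05 -85:55 -80:196 -75:55 -70:55 -65:120 -60:130 -55:142 -50:130 -45:131 -40:130 -35:131 -30:130 -25:128 -20:142 -15:127 -10:111 -5:55 0:40 5:41 10:40 15:38 20:35 25:30 30:36 35:39 40:185 45:41 50:38 55:35 60:36 65:38 70:38 85:38
-0.038 -85:47 -80:35 -75:54 -70:55 -65:55 -60:63 -55:167 -25:63 -20:164 -15:55 -10:55 -5:55 0:40 5:41 10:40 15:38 20:34 25:31 30:37 35:40 40:178 45:41 50:39 55:36 60:36 65:38 70:38 85:37
```

Request:
arm_command(
  plan=[
    {"dx": -0.3, "dy": 0, "dz": 0, "wx": 0, "wy": 0, "wz": 0},
    {"dx": -0.8, "dy": 0, "dz": 0, "wx": 0, "wy": 0, "wz": 0},
    {"dx": -1, "dy": 0, "dz": 0, "wx": 0, "wy": 0, "wz": 0},
    {"dx": -0.4, "dy": 0, "dz": 0, "wx": 0, "wy": 0, "wz": 0},
    {"dx": 0, "dy": 0.3, "dz": 0.8, "wx": 0, "wy": 0, "wz": 0},
    {"dx": 0, "dy": 0.45, "dz": 1, "wx": 0, "wy": 0, "wz": 0},
    {"dx": 0, "dy": 0.45, "dz": 1, "wx": 0, "wy": 0, "wz": 0},
    {"dx": 0, "dy": 0.45, "dz": 0.8, "wx": 0, "wy": 0, "wz": 0},
    {"dx": 0, "dy": 0, "dz": 0, "wx": 0, "wy": 0, "wz": 0},
  ],
)

```text
time_s: 12.15
tcp_pos: [0.6375, -0.0269, 0.1689]
eef_rot: [176.0, 89.7, -168.5]
contact_force: [-0.9, -0.7, -2.5]
gripper_width: 0.0278
```

```bash
python3 - <<'E'
from h import *
go(tgt(.038,-.005,.148),105.57)
p,d,m=cap('wrist','w5'); prof('w5',w=.02)
E
```

```text
t 12.15 pos [ 0.6375 -0.0269  0.1689] yaw(y) 105.47 F [-0.9  -0.72 -2.51] M [ 0.05 -0.31 -0.03] w 0.0278
shift tool (rows of 20mm) [1.046 0.031 0.236] turn (rows of .08) [-0.021 -0.055 -0.004]
-0.038 -85:46 -80:35 -75:39 -70:40 -65:41 -60:40 -55:36 -50:30 -45:34 -40:38 -35:40 -30:41 -25:40 -20:37 -15:31 -10:32 -5:37 0:40 5:41 10:40 15:38 20:33 25:30 30:37 35:40 40:41 45:40 50:38 55:35 60:37 65:38 70:38 80:5 85:33
0.038 -85:231 -80:35 -75:38 -70:40 -65:41 -60:39 -55:36 -50:247 -45:247 -40:105 -35:106 -30:161 -25:181 -20:199 -15:187 -10:188 -5:188 0:188 5:187 10:185 15:196 20:164 25:106 30:105 35:36 40:31 45:38 50:38 55:38 60:5 65:5 70:5 75:233 80:5 85:33
```

View pics/w5.png

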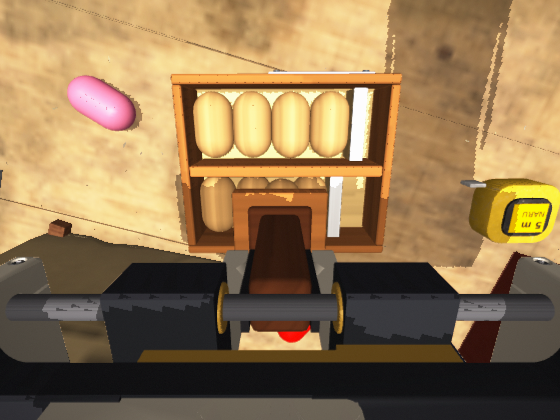

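Request:
arm_command(
  plan=[
    {"dx": 0.3, "dy": 0.03, "dz": 0.23, "wx": -0.02, "wy": -0.05, "wz": 0},
    {"dx": 0.35, "dy": 0, "dz": 0, "wx": 0, "wy": 0, "wz": 0},
    {"dx": 0.25, "dy": 0, "dz": 0, "wx": 0, "wy": 0, "wz": 0},
    {"dx": 0.1, "dy": 0, "dz": 0, "wx": 0, "wy": 0, "wz": 0},
  ],
)

```text
time_s: 12.53
tcp_pos: [0.639, -0.0266, 0.1455]
eef_rot: [161.5, 89.8, 177.0]
contact_force: [0.3, -0.0, -2.2]
gripper_width: 0.0277
```

```bash
python3 - <<'E'
from h import *
go(tgt(.038,-.005,.118),105.57)
E
```

```text
t 12.53 pos [ 0.639  -0.0266  0.1455] yaw(y) 105.53 F [ 0.25 -0.   -2.2 ] M [ 0.1  -0.13  0.04] w 0.0277
shift tool (rows of 20mm) [1.373 0.036 0.164] turn (rows of .08) [-0.01  -0.045 -0.015]
```

Request:
arm_command(
  plan=[
    {"dx": 0, "dy": 0.05, "dz": 0.15, "wx": -0.01, "wy": -0.05, "wz": -0.01},
    {"dx": 0.1, "dy": 0.03, "dz": 0.05, "wx": 0, "wy": 0, "wz": 0},
    {"dx": 0.06, "dy": 0, "dz": 0, "wx": 0, "wy": 0, "wz": 0},
    {"dx": 0.06, "dy": 0, "dz": 0, "wx": 0, "wy": 0, "wz": 0},
  ],
)

```text
time_s: 12.87
tcp_pos: [0.642, -0.025, 0.1408]
eef_rot: [-15.5, 90.0, 0.0]
contact_force: [-2.3, 0.3, 5.3]
gripper_width: 0.028
```

Request:
arm_command(
  plan=[
    {"dx": 0.08, "dy": 0, "dz": 0, "wx": 0, "wy": 0, "wz": 0},
    {"dx": 0.08, "dy": 0, "dz": 0, "wx": 0, "wy": 0, "wz": 0},
    {"dx": 0.08, "dy": 0, "dz": 0, "wx": 0, "wy": 0, "wz": 0},
    {"dx": 0.08, "dy": 0, "dz": 0, "wx": 0, "wy": 0, "wz": 0},
  ],
)

```text
time_s: 13.2
tcp_pos: [0.6437, -0.0248, 0.1375]
eef_rot: [-11.9, 89.7, 3.7]
contact_force: [-1.1, -0.2, 3.9]
gripper_width: 0.0274
```

```bash
python3 - <<'E'
from h import *
go(tgt(.038,-.005,.118),105.57)
E
```

```text
t 13.2 pos [ 0.6437 -0.0248  0.1375] yaw(y) 105.57 F [-1.14 -0.19  3.9 ] M [ 0.38  0.37 -0.03] w 0.0274
shift tool (rows of 20mm) [ 0.976  0.013 -0.1  ] turn (rows of .08) [0.001 0.071 0.015]
```

Request:
arm_command(
  plan=[
    {"dx": 0.08, "dy": 0, "dz": -0.1, "wx": 0, "wy": 0.05, "wz": 0.01},
    {"dx": 0.08, "dy": 0, "dz": -0.04, "wx": 0, "wy": 0, "wz": 0},
    {"dx": 0.08, "dy": 0, "dz": -0.02, "wx": 0, "wy": 0, "wz": 0},
    {"dx": 0.08, "dy": 0, "dz": -0.02, "wx": 0, "wy": 0, "wz": 0},
    {"dx": 0.08, "dy": 0, "dz": 0, "wx": 0, "wy": 0, "wz": 0},
  ],
)

```text
time_s: 13.62
tcp_pos: [0.6415, -0.0255, 0.1293]
eef_rot: [-7.1, 89.7, 8.5]
contact_force: [-0.0, 0.5, 1.0]
gripper_width: 0.0274
```

```bash
python3 - <<'E'
from h import *
go(tgt(.038,-.005,.118),105.57)
E
```

```text
t 13.62 pos [ 0.6415 -0.0255  0.1293] yaw(y) 105.59 F [-0.02  0.54  1.01] M [ 0.26 -0.18 -0.04] w 0.0274
shift tool (rows of 20mm) [0.567 0.018 0.02 ] turn (rows of .08) [0.004 0.063 0.008]
```

Request:
arm_command(
  plan=[
    {"dx": 0.07, "dy": 0.02, "dz": 0, "wx": 0, "wy": 0.05, "wz": 0.01},
    {"dx": 0.07, "dy": 0, "dz": 0, "wx": 0, "wy": 0, "wz": 0},
    {"dx": 0.07, "dy": 0, "dz": 0, "wx": 0, "wy": 0, "wz": 0},
    {"dx": 0.07, "dy": 0, "dz": 0, "wx": 0, "wy": 0, "wz": 0},
    {"dx": 0.07, "dy": 0, "dz": 0, "wx": 0, "wy": 0, "wz": 0},
  ],
)

```text
time_s: 14.03
tcp_pos: [0.6393, -0.0254, 0.1185]
eef_rot: [164.0, 89.7, 179.5]
contact_force: [-0.2, 0.2, -2.1]
gripper_width: 0.0276
```

Request:
arm_command(
  plan=[
    {"dx": 0.06, "dy": 0, "dz": 0, "wx": 0, "wy": 0, "wz": 0},
    {"dx": 0.05, "dy": 0, "dz": 0, "wx": 0, "wy": 0, "wz": 0},
  ],
)

```text
time_s: 14.2
tcp_pos: [0.6399, -0.0256, 0.1182]
eef_rot: [178.2, 89.8, -166.2]
contact_force: [-3.7, 1.4, 9.2]
gripper_width: 0.0278
```

```bash
python3 - <<'E'
from h import *
go(tgt(.038,-.005,.118),105.57)
p,d,m=cap('wrist','w6'); prof('w6',w=.02); prof('w6',(.015,.02,.025),w=.004)
E
```

```text
t 14.2 pos [ 0.6399 -0.0256  0.1182] yaw(y) 105.59 F [-3.68  1.41  9.22] M [0.63 1.39 0.  ] w 0.0278
shift tool (rows of 20mm) [ 0.01  -0.002  0.102] turn (rows of .08) [ 0.005 -0.049 -0.002]
-0.038 -85:46 -80:35 -75:39 -70:40 -65:41 -60:39 -55:36 -50:30 -45:34 -40:38 -35:40 -30:41 -25:40 -20:37 -15:31 -10:32 -5:37 0:40 5:41 10:40 15:38 20:33 25:30 30:37 35:40 40:41 45:40 50:38 55:35 60:37 65:38 70:38 80:5 85:34
0.038 -85:180 -80:35 -75:39 -70:40 -65:41 -60:40 -55:36 -50:32 -45:36 -40:55 -35:55 -30:56 -25:124 -20:153 -15:134 -10:135 -5:136 0:135 5:135 10:134 15:148 20:124 25:56 30:55 35:40 40:41 45:41 50:39 55:36 60:37 65:38 70:38 75:184 80:6 85:33
0.015 -85:189 -80:190 -75:190 -70:207 -65:212 -60:213 -55:213 -50:212 -45:212 -40:211 -35:210 -30:210 -25:210 -20:210 -15:212 -10:212 -5:212 0:212 5:212 10:212 15:208 20:210 25:209 30:210 35:210 40:210 45:213 50:213 55:213 60:208 65:191 70:190 75:191 80:177 85:38
0.02 -85:187 -80:33 -75:37 -70:39 -65:216 -60:216 -55:36 -50:197 -45:197 -40:199 -35:199 -30:198 -25:198 -20:193 -15:128 -10:130 -5:131 0:130 5:129 10:141 15:199 20:203 25:203 30:203 35:203 40:203 45:216 50:216 55:216 60:36 65:38 70:38 75:189 80:184 85:34
0.025 -85:184 -80:35 -75:39 -70:40 -65:41 -60:39 -55:36 -50:33 -45:36 -40:55 -35:55 -30:121 -25:133 -20:147 -15:131 -10:131 -5:132 0:131 5:131 10:126 15:143 20:127 25:112 30:55 35:40 40:41 45:40 50:38 55:35 60:36 65:38 70:38 75:186 80:183 85:33
```

View pics/w6.png

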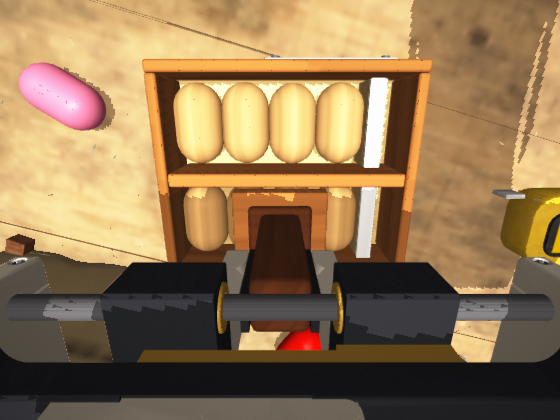

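Request:
arm_command(
  plan=[
    {"dx": 0.06, "dy": 0, "dz": 0.03, "wx": 0, "wy": 0, "wz": 0},
    {"dx": 0.07, "dy": 0, "dz": 0.03, "wx": 0, "wy": 0, "wz": 0},
  ],
)

```text
time_s: 14.42
tcp_pos: [0.641, -0.0257, 0.1181]
eef_rot: [-161.8, 89.8, -146.1]
contact_force: [-3.6, 1.5, 9.8]
gripper_width: 0.0276
```

Request:
arm_command(
  plan=[
    {"dx": 0.08, "dy": 0, "dz": 0, "wx": 0, "wy": 0, "wz": 0},
    {"dx": 0.08, "dy": 0, "dz": 0, "wx": 0, "wy": 0, "wz": 0},
  ],
)

```text
time_s: 14.58
tcp_pos: [0.6412, -0.0259, 0.1181]
eef_rot: [-131.4, 89.8, -115.7]
contact_force: [-4.0, 2.1, 10.9]
gripper_width: 0.0276
```

Request:
arm_command(
  plan=[
    {"dx": 0.1, "dy": 0, "dz": 0, "wx": 0, "wy": 0, "wz": 0},
    {"dx": 0.1, "dy": 0, "dz": 0, "wx": 0, "wy": 0, "wz": 0},
  ],
)

```text
time_s: 14.75
tcp_pos: [0.6416, -0.026, 0.1181]
eef_rot: [-93.3, 89.8, -77.5]
contact_force: [-4.8, 1.0, 12.5]
gripper_width: 0.0279
```

Request:
arm_command(
  plan=[
    {"dx": 0.11, "dy": 0, "dz": 0, "wx": 0, "wy": 0, "wz": 0},
    {"dx": 0.11, "dy": 0, "dz": 0, "wx": 0, "wy": 0, "wz": 0},
    {"dx": 0.11, "dy": 0, "dz": 0, "wx": 0, "wy": 0, "wz": 0},
    {"dx": 0.11, "dy": 0, "dz": 0, "wx": 0, "wy": 0, "wz": 0},
  ],
)

```text
time_s: 15.08
tcp_pos: [0.642, -0.0263, 0.1181]
eef_rot: [-60.1, 89.6, -44.1]
contact_force: [-4.4, 2.1, 14.5]
gripper_width: 0.0277
```

Request:
arm_command(
  plan=[
    {"dx": 0.11, "dy": 0, "dz": -0.02, "wx": 0, "wy": 0, "wz": 0},
    {"dx": 0.11, "dy": 0, "dz": 0, "wx": 0, "wy": 0, "wz": 0},
    {"dx": 0.11, "dy": 0, "dz": 0, "wx": 0, "wy": 0, "wz": 0},
    {"dx": 0.11, "dy": 0, "dz": 0, "wx": 0, "wy": 0, "wz": 0},
    {"dx": 0.11, "dy": 0, "dz": 0, "wx": 0, "wy": 0, "wz": 0},
    {"dx": 0.11, "dy": 0, "dz": 0, "wx": 0, "wy": 0, "wz": 0},
  ],
)

```text
time_s: 15.58
tcp_pos: [0.6422, -0.0266, 0.1182]
eef_rot: [-46.0, 89.2, -29.8]
contact_force: [-5.4, 1.8, 15.1]
gripper_width: 0.0276
```

Request:
arm_command(
  plan=[
    {"dx": -0.3, "dy": 0, "dz": -0.1, "wx": 0, "wy": 0, "wz": 0},
    {"dx": -0.8, "dy": 0, "dz": 0, "wx": 0, "wy": 0, "wz": 0},
    {"dx": -1, "dy": 0, "dz": 0, "wx": 0, "wy": 0, "wz": 0},
    {"dx": -0.4, "dy": 0, "dz": 0, "wx": 0, "wy": 0, "wz": 0},
    {"dx": 0, "dy": 0, "dz": -0.8, "wx": 0, "wy": 0, "wz": 0},
    {"dx": 0, "dy": 0, "dz": -1, "wx": 0, "wy": 0, "wz": 0},
    {"dx": 0, "dy": 0, "dz": -1, "wx": 0, "wy": 0, "wz": 0},
    {"dx": 0, "dy": 0, "dz": -0.8, "wx": 0, "wy": 0, "wz": 0},
    {"dx": 0, "dy": 0, "dz": 0, "wx": 0, "wy": 0, "wz": 0},
  ],
)

```text
time_s: 16.33
tcp_pos: [0.565, -0.0478, 0.167]
eef_rot: [-61.8, 89.5, -45.7]
contact_force: [-1.3, 0.8, -3.2]
gripper_width: 0.0275
```

```bash
python3 - <<'E'
from h import *
go(tgt(-.038,-.013,.125),105.57)
p,d,m=cap('wrist','w7'); prof('w7',w=.02); 
E
```

```text
t 16.33 pos [ 0.565  -0.0478  0.167 ] yaw(y) 106.14 F [-1.3   0.82 -3.16] M [ 0.15  0.02 -0.  ] w 0.0275
shift tool (rows of 20mm) [ 2.104 -0.32   0.193] turn (rows of .08) [0.124 0.056 0.103]
-0.038 -85:230 -80:35 -75:39 -70:40 -65:41 -60:39 -55:36 -50:245 -45:245 -40:104 -35:104 -30:162 -25:194 -20:182 -15:183 -10:184 -5:185 0:184 5:185 10:186 15:190 20:104 25:103 30:103 35:38 40:41 45:40 50:38 55:34 60:37 65:38 70:38 75:230 80:5 85:33
0.038 -85:32 -80:33 -75:37 -70:39 -65:39 50:35 55:33 60:31 65:38 70:38 80:5 85:18
```

View pics/w7.png

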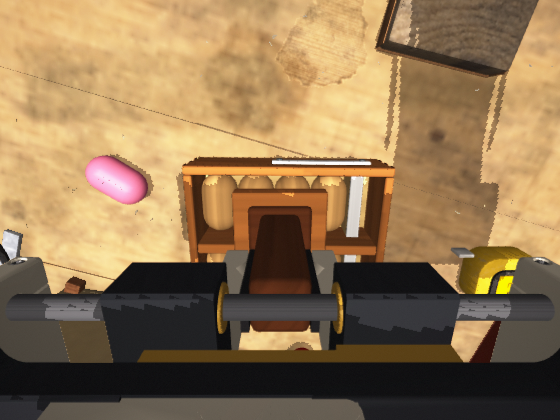

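Request:
arm_command(
  plan=[
    {"dx": 0.2, "dy": -0.3, "dz": 0.2, "wx": 0.12, "wy": 0.05, "wz": 0.1},
    {"dx": 0.6, "dy": 0, "dz": 0, "wx": 0, "wy": 0, "wz": 0},
    {"dx": 0.6, "dy": 0, "dz": 0, "wx": 0, "wy": 0, "wz": 0},
    {"dx": 0.3, "dy": 0, "dz": 0, "wx": 0, "wy": 0, "wz": 0},
    {"dx": 0, "dy": 0, "dz": 0, "wx": 0, "wy": 0, "wz": 0},
  ],
)

```text
time_s: 16.8
tcp_pos: [0.5757, -0.0526, 0.1314]
eef_rot: [8.8, 89.8, 24.3]
contact_force: [-0.2, 0.7, -3.5]
gripper_width: 0.0278
```

```bash
python3 - <<'E'
from h import *
go(tgt(-.038,-.013,.118),105.57)
E
```

```text
t 16.8 pos [ 0.5757 -0.0526  0.1314] yaw(y) 105.53 F [-0.25  0.66 -3.48] M [ 0.07 -0.14 -0.04] w 0.0278
shift tool (rows of 20mm) [ 0.668  0.036 -0.245] turn (rows of .08) [-0.009  0.039 -0.006]
```

Request:
arm_command(
  plan=[
    {"dx": 0, "dy": 0, "dz": -0.25, "wx": 0, "wy": 0.03, "wz": 0},
    {"dx": 0.12, "dy": 0, "dz": -0.02, "wx": 0, "wy": 0, "wz": 0},
    {"dx": 0.12, "dy": 0, "dz": 0, "wx": 0, "wy": 0, "wz": 0},
    {"dx": 0.1, "dy": 0, "dz": 0, "wx": 0, "wy": 0, "wz": 0},
    {"dx": 0.08, "dy": 0, "dz": 0, "wx": 0, "wy": 0, "wz": 0},
  ],
)

```text
time_s: 17.22
tcp_pos: [0.5717, -0.0543, 0.1227]
eef_rot: [19.8, 90.0, 35.3]
contact_force: [-0.4, 0.3, -2.4]
gripper_width: 0.0276
```

```bash
python3 - <<'E'
from h import *
go(tgt(-.038,-.013,.118),105.57)
E
```

```text
t 17.22 pos [ 0.5717 -0.0543  0.1227] yaw(y) 105.52 F [-0.41  0.26 -2.37] M [ 0.07 -0.1   0.  ] w 0.0276
shift tool (rows of 20mm) [ 0.235  0.064 -0.027] turn (rows of .08) [-0.01   0.007 -0.002]
```

Request:
arm_command(
  plan=[
    {"dx": 0.06, "dy": 0.03, "dz": -0.02, "wx": 0, "wy": 0, "wz": 0},
    {"dx": 0.06, "dy": 0, "dz": 0, "wx": 0, "wy": 0, "wz": 0},
    {"dx": 0.06, "dy": 0, "dz": 0, "wx": 0, "wy": 0, "wz": 0},
    {"dx": 0.05, "dy": 0, "dz": 0, "wx": 0, "wy": 0, "wz": 0},
    {"dx": 0.05, "dy": 0, "dz": 0, "wx": 0, "wy": 0, "wz": 0},
    {"dx": 0.06, "dy": 0, "dz": 0, "wx": 0, "wy": 0, "wz": 0},
  ],
)

```text
time_s: 17.72
tcp_pos: [0.5721, -0.0536, 0.1181]
eef_rot: [-18.2, 89.8, -2.6]
contact_force: [-4.3, 0.2, 10.5]
gripper_width: 0.028
```

Request:
arm_command(
  plan=[
    {"dx": 0.08, "dy": 0, "dz": 0, "wx": 0, "wy": 0, "wz": 0},
    {"dx": 0.1, "dy": 0, "dz": 0, "wx": 0, "wy": 0, "wz": 0},
    {"dx": 0.1, "dy": 0, "dz": 0, "wx": 0, "wy": 0, "wz": 0},
    {"dx": 0.11, "dy": 0, "dz": 0, "wx": 0, "wy": 0, "wz": 0},
  ],
)

```text
time_s: 18.05
tcp_pos: [0.5738, -0.0541, 0.1181]
eef_rot: [-30.3, 89.5, -14.5]
contact_force: [-5.5, 0.6, 16.5]
gripper_width: 0.028
```

Request:
arm_command(
  plan=[
    {"dx": 0.09, "dy": 0, "dz": -0.03, "wx": 0, "wy": 0.03, "wz": 0},
    {"dx": 0.09, "dy": 0, "dz": 0, "wx": 0, "wy": 0, "wz": 0},
    {"dx": 0.09, "dy": 0, "dz": 0, "wx": 0, "wy": 0, "wz": 0},
    {"dx": 0.09, "dy": 0, "dz": 0, "wx": 0, "wy": 0, "wz": 0},
    {"dx": 0.09, "dy": 0, "dz": 0, "wx": 0, "wy": 0, "wz": 0},
    {"dx": 0.09, "dy": 0, "dz": 0, "wx": 0, "wy": 0, "wz": 0},
  ],
)

```text
time_s: 18.55
tcp_pos: [0.5755, -0.0546, 0.1182]
eef_rot: [-33.7, 89.1, -17.6]
contact_force: [-4.8, 0.6, 12.4]
gripper_width: 0.0273
```

Request:
arm_command(
  plan=[
    {"dx": -0.3, "dy": 0, "dz": -0.1, "wx": 0, "wy": 0, "wz": 0},
    {"dx": -0.8, "dy": 0, "dz": 0, "wx": 0, "wy": 0, "wz": 0},
    {"dx": -1, "dy": 0, "dz": 0, "wx": 0, "wy": 0, "wz": 0},
    {"dx": -0.8, "dy": 0, "dz": 0, "wx": 0, "wy": 0, "wz": 0},
    {"dx": -0.3, "dy": 0, "dz": 0, "wx": 0, "wy": 0, "wz": 0},
    {"dx": 0, "dy": 0, "dz": 0, "wx": 0, "wy": 0, "wz": 0},
  ],
)

```text
time_s: 19.05
tcp_pos: [0.5715, -0.055, 0.1857]
eef_rot: [-33.9, 89.1, -17.8]
contact_force: [0.3, 0.3, -2.8]
gripper_width: 0.0276
```

```bash
python3 - <<'E'
from h import *
go(tgt(-.055,.16,.18),105.57)
z=np.load('pics/top0.npz'); m={k:z[k] for k in z.files}; m['vertical_fov']=float(m['vertical_fov'])
print(world(m,z['d'],[(194,206),(206,192),(221,205),(207,218),(228,211),(152,207),(246,292),(248,280),(290,280)],0.02).round(3), tgt(-.055,.16,.18))
E
```

```text
t 19.05 pos [ 0.5715 -0.055   0.1857] yaw(y) 106.06 F [ 0.27  0.33 -2.77] M [ 0.12 -0.19 -0.01] w 0.0276
shift tool (rows of 20mm) [ 0.199  8.759 -0.786] turn (rows of .08) [0.107 0.157 0.104]
[[0.582 0.244 0.02 ]
 [0.619 0.215 0.02 ]
 [0.585 0.176 0.02 ]
 [0.552 0.21  0.02 ]
 [0.57  0.157 0.02 ]
 [0.579 0.35  0.02 ]
 [0.371 0.108 0.02 ]
 [0.4   0.103 0.02 ]
 [0.401 0.001 0.02 ]] [0.50797455 0.1089258  0.18      ]
```

Request:
arm_command(
  plan=[
    {"dx": 0, "dy": 0.5, "dz": -0.1, "wx": 0.1, "wy": 0.15, "wz": 0.1},
    {"dx": 0, "dy": 1, "dz": -0.1, "wx": 0, "wy": 0, "wz": 0},
    {"dx": 0, "dy": 1, "dz": -0.1, "wx": 0, "wy": 0, "wz": 0},
    {"dx": 0, "dy": 1, "dz": -0.1, "wx": 0, "wy": 0, "wz": 0},
    {"dx": 0, "dy": 1, "dz": -0.1, "wx": 0, "wy": 0, "wz": 0},
    {"dx": 0, "dy": 1, "dz": -0.1, "wx": 0, "wy": 0, "wz": 0},
    {"dx": 0, "dy": 1, "dz": -0.1, "wx": 0, "wy": 0, "wz": 0},
    {"dx": 0, "dy": 1, "dz": -0.1, "wx": 0, "wy": 0, "wz": 0},
    {"dx": 0, "dy": 0.9, "dz": -0.1, "wx": 0, "wy": 0, "wz": 0},
    {"dx": 0, "dy": 0.4, "dz": 0, "wx": 0, "wy": 0, "wz": 0},
    {"dx": 0, "dy": 0, "dz": 0, "wx": 0, "wy": 0, "wz": 0},
  ],
)

```text
time_s: 19.97
tcp_pos: [0.497, 0.118, 0.1748]
eef_rot: [172.4, 88.9, -172.6]
contact_force: [0.0, -0.4, -2.7]
gripper_width: 0.0276
```

```bash
python3 - <<'E'
from h import *
go(tgt(-.06,.17,.082),105.57)
p,d,m=cap('wrist','w8'); p,d,m=cap('top','t8'); prof('t8',sx=0,sy=0)
E
```

```text
t 19.97 pos [0.497  0.118  0.1748] yaw(y) 105.08 F [ 0.04 -0.38 -2.7 ] M [ 0.06 -0.28  0.04] w 0.0276
shift tool (rows of 20mm) [ 4.635 -0.095  0.243] turn (rows of .08) [-0.106 -0.23  -0.032]
-0.038 -85:43 -80:35 -75:37 -70:40 -65:40 -60:40 -55:36 -50:29 -45:33 -40:38 -35:40 -30:40 -25:39 -20:36 -15:31 -10:32 -5:37 0:40 5:40 10:40 15:38 20:32 25:31 30:37 35:40 40:40 45:39 50:38 55:32 60:37 65:37 75:271 80:271 85:271
0.038 -85:44 -80:35 -75:38 -70:40 -65:41 -60:38 -55:36 -50:29 -45:33 -40:38 -35:41 -30:40 -25:39 -20:37 -15:29 -10:33 -5:37 0:40 5:39 10:39 15:38 20:33 25:31 30:36 35:39 40:41 45:40 50:37 55:32 60:36 65:38 70:35 75:4 80:6 85:53
```

View pics/w8.png

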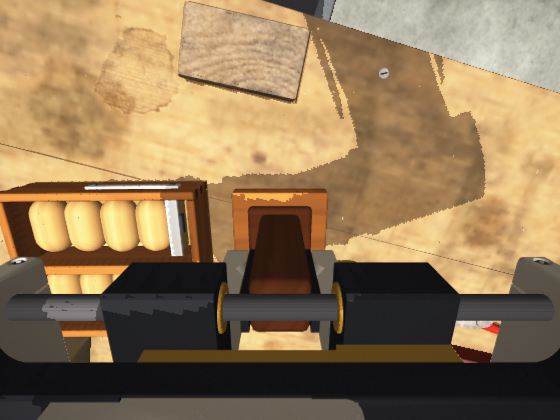

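View pics/t8.png

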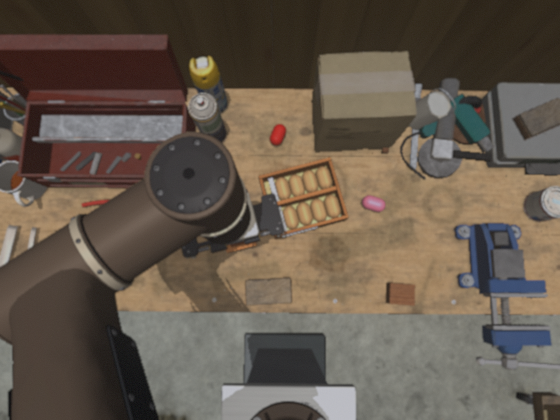

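Both lanes show four chunks in one level row (tops at about 40–41 mm). In the wrist view the tamper is at (280,240), with bare bench below it and clear of the bin. I'm lowering it now.

Request:
arm_command(
  plan=[
    {"dx": 0.4, "dy": -0.05, "dz": 0.1, "wx": -0.1, "wy": -0.23, "wz": -0.03},
    {"dx": 0.8, "dy": -0.05, "dz": 0, "wx": 0, "wy": 0, "wz": 0},
    {"dx": 0.9, "dy": 0, "dz": 0, "wx": 0, "wy": 0, "wz": 0},
    {"dx": 0.9, "dy": 0, "dz": 0, "wx": 0, "wy": 0, "wz": 0},
    {"dx": 0.6, "dy": 0, "dz": 0, "wx": 0, "wy": 0, "wz": 0},
    {"dx": 0.3, "dy": 0, "dz": 0, "wx": 0, "wy": 0, "wz": 0},
    {"dx": 0, "dy": 0, "dz": 0, "wx": 0, "wy": 0, "wz": 0},
  ],
)

```text
time_s: 20.65
tcp_pos: [0.5018, 0.1103, 0.0933]
eef_rot: [-59.9, 89.9, -44.7]
contact_force: [0.3, -0.4, -1.9]
gripper_width: 0.0276
```

```bash
python3 - <<'E'
from h import *
go(tgt(-.06,.17,.0775),105.57)
E
```

```text
t 20.65 pos [0.5018 0.1103 0.0933] yaw(y) 105.22 F [ 0.26 -0.4  -1.87] M [ 0.05 -0.11 -0.02] w 0.0276
shift tool (rows of 20mm) [0.79  0.351 0.025] turn (rows of .08) [-0.077  0.008  0.014]
```

Request:
arm_command(
  plan=[
    {"dx": 0.15, "dy": 0.3, "dz": 0, "wx": 0, "wy": 0.01, "wz": 0.01},
    {"dx": 0.2, "dy": 0.1, "dz": 0, "wx": 0, "wy": 0, "wz": 0},
    {"dx": 0.15, "dy": 0, "dz": 0, "wx": 0, "wy": 0, "wz": 0},
    {"dx": 0.08, "dy": 0, "dz": 0, "wx": 0, "wy": 0, "wz": 0},
    {"dx": 0.06, "dy": 0, "dz": 0, "wx": 0, "wy": 0, "wz": 0},
  ],
)

```text
time_s: 21.07
tcp_pos: [0.5014, 0.1186, 0.0814]
eef_rot: [4.3, 89.8, 19.4]
contact_force: [0.1, -0.9, -1.9]
gripper_width: 0.0279
```

```bash
python3 - <<'E'
from h import *
go(tgt(-.06,.17,.0775),105.57)
E
```

```text
t 21.07 pos [0.5014 0.1186 0.0814] yaw(y) 105.15 F [ 0.11 -0.89 -1.92] M [-0.   -0.17  0.03] w 0.0279
shift tool (rows of 20mm) [ 0.196 -0.055 -0.062] turn (rows of .08) [-0.093  0.033 -0.002]
```

Request:
arm_command(
  plan=[
    {"dx": 0.06, "dy": 0, "dz": 0, "wx": 0, "wy": 0.03, "wz": 0},
    {"dx": 0.06, "dy": 0, "dz": 0, "wx": 0, "wy": 0, "wz": 0},
    {"dx": 0.05, "dy": 0, "dz": 0, "wx": 0, "wy": 0, "wz": 0},
    {"dx": 0.04, "dy": 0, "dz": 0, "wx": 0, "wy": 0, "wz": 0},
  ],
)

```text
time_s: 21.4
tcp_pos: [0.5019, 0.1191, 0.0777]
eef_rot: [20.5, 89.9, 35.6]
contact_force: [-0.7, 0.2, -1.9]
gripper_width: 0.0282
```

```bash
python3 - <<'E'
from h import *
go(tgt(-.06,.17,.0775),105.57)
E
```

```text
t 21.4 pos [0.5019 0.1191 0.0777] yaw(y) 105.19 F [-0.72  0.23 -1.92] M [ 0.03 -0.15  0.  ] w 0.0282
shift tool (rows of 20mm) [ 0.012 -0.073 -0.093] turn (rows of .08) [-0.083  0.022 -0.008]
```

Request:
arm_command(
  plan=[
    {"dx": 0.04, "dy": 0, "dz": 0, "wx": 0, "wy": 0.02, "wz": 0},
    {"dx": 0.04, "dy": 0, "dz": 0, "wx": 0, "wy": 0, "wz": 0},
    {"dx": 0.04, "dy": 0, "dz": 0, "wx": 0, "wy": 0, "wz": 0},
  ],
)

```text
time_s: 21.65
tcp_pos: [0.5022, 0.1191, 0.0774]
eef_rot: [19.3, 90.0, 34.6]
contact_force: [-3.5, -0.6, 7.1]
gripper_width: 0.0276
```

Request:
arm_command(
  plan=[
    {"dx": 0, "dy": 0, "dz": 0, "wx": 0, "wy": 0, "wz": 0},
    {"dx": 0, "dy": 0, "dz": 0, "wx": 0, "wy": 0, "wz": 0},
    {"dx": 0, "dy": 0, "dz": 0, "wx": 0, "wy": 0, "wz": 0},
  ],
)

```text
time_s: 21.9
tcp_pos: [0.5024, 0.1192, 0.0779]
eef_rot: [20.3, 89.9, 35.6]
contact_force: [0.4, 0.5, -3.4]
gripper_width: 0.0278
```

Request:
arm_command(
  plan=[
    {"dx": 0, "dy": 0, "dz": 0, "wx": 0, "wy": 0, "wz": 0},
    {"dx": 0, "dy": 0, "dz": 0, "wx": 0, "wy": 0, "wz": 0},
    {"dx": 0, "dy": 0, "dz": 0, "wx": 0, "wy": 0, "wz": 0},
    {"dx": 0, "dy": 0, "dz": 0, "wx": 0, "wy": 0, "wz": 0},
    {"dx": 0, "dy": 0, "dz": 0, "wx": 0, "wy": 0, "wz": 0},
    {"dx": 0, "dy": 0, "dz": 0, "wx": 0, "wy": 0, "wz": 0},
  ],
  fingers=-0.4,
)

```text
time_s: 22.4
tcp_pos: [0.5035, 0.1197, 0.0785]
eef_rot: [10.2, 89.8, 25.5]
contact_force: [-0.7, 0.2, 0.6]
gripper_width: 0.0596
```

```bash
python3 - <<'E'
from h import *
go([.502,.119,.22],105.2)
E
```

```text
t 22.4 pos [0.5035 0.1197 0.0785] yaw(y) 105.27 F [-0.72  0.2   0.56] M [ 0.08 -0.12  0.03] w 0.0596
shift tool (rows of 20mm) [-7.076e+00 -7.000e-03 -5.700e-02] turn (rows of .08) [ 0.016  0.046 -0.008]
```

Released; now raising the gripper clear.

Request:
arm_command(
  plan=[
    {"dx": -0.3, "dy": 0, "dz": 0, "wx": 0, "wy": 0, "wz": 0},
    {"dx": -0.6, "dy": 0, "dz": 0, "wx": 0, "wy": 0, "wz": 0},
    {"dx": -1, "dy": 0, "dz": 0, "wx": 0, "wy": 0, "wz": 0},
    {"dx": -1, "dy": 0, "dz": 0, "wx": 0, "wy": 0, "wz": 0},
    {"dx": -1, "dy": 0, "dz": 0, "wx": 0, "wy": 0, "wz": 0},
    {"dx": -1, "dy": 0, "dz": 0, "wx": 0, "wy": 0, "wz": 0},
    {"dx": -1, "dy": 0, "dz": 0, "wx": 0, "wy": 0, "wz": 0},
    {"dx": -1, "dy": 0, "dz": 0, "wx": 0, "wy": 0, "wz": 0},
    {"dx": -0.5, "dy": 0, "dz": 0, "wx": 0, "wy": 0, "wz": 0},
    {"dx": 0, "dy": 0, "dz": -0.5, "wx": 0, "wy": 0, "wz": 0},
    {"dx": 0, "dy": 0, "dz": -1, "wx": 0, "wy": 0, "wz": 0},
    {"dx": 0, "dy": 0, "dz": -1, "wx": 0, "wy": 0, "wz": 0},
    {"dx": 0, "dy": 0, "dz": 0, "wx": 0, "wy": 0, "wz": 0},
    {"dx": 0, "dy": 0, "dz": 0, "wx": 0, "wy": 0, "wz": 0},
  ],
)

```text
time_s: 23.57
tcp_pos: [0.4503, 0.1039, 0.2371]
eef_rot: [8.1, 89.8, 23.3]
contact_force: [0.9, -0.1, -0.2]
gripper_width: 0.0613
```

```bash
python3 - <<'E'
from h import *
go([.502,.119,.22],105.2)
p,d,m=cap('wrist','w9'); cap('top','t9'); prof('t9',sx=0,sy=0)
P,ok=cloud(m,d)
near=(np.hypot(P[...,0]-.502,P[...,1]-.119)<.06)&ok
for lo,hi in ((.1,.125),(.007,.02)):
    M=near&(P[...,2]>lo)&(P[...,2]<hi)
    if M.sum()>20: print(M.sum(),cv2.minAreaRect(P[M][:,:2].astype(np.float32)),P[M].mean(0))
E
```

```text
t 23.57 pos [0.4503 0.1039 0.2371] yaw(y) 105.23 F [ 0.9 -0.1 -0.2] M [ 0.1  -0.19 -0.01] w 0.0613
shift tool (rows of 20mm) [0.864 0.051 2.69 ] turn (rows of .08) [ 0.006  0.045 -0.006]
-0.038 -85:42 -80:34 -75:38 -70:39 -65:40 -60:38 -55:36 -50:29 -45:33 -40:37 -35:39 -30:41 -25:39 -20:37 -15:31 -10:32 -5:37 0:40 5:40 10:40 15:37 20:32 25:31 30:37 35:39 40:41 45:40 50:38 55:33 60:33
0.038 -85:42 -80:35 -75:39 -70:39 -65:40 -60:39 -55:36 -50:28 -45:34 -40:38 -35:40 -30:41 -25:40 -20:36 -15:30 -10:33 -5:38 0:40 5:40 10:38 15:37 20:32 25:31 30:37 35:39 40:40 45:40 50:39 55:34 60:37 65:37 70:37 75:5 80:5 85:52
768 ((0.4984857439994812, 0.11782921850681305), (0.027808228507637978, 0.027661606669425964), 16.57275390625) [0.49632726 0.11726548 0.11061318]
1115 ((0.49825143814086914, 0.1178855374455452), (0.053437866270542145, 0.07008231431245804), 15.189128875732422) [0.49160034 0.11589431 0.01399431]
```

View pics/w9.png

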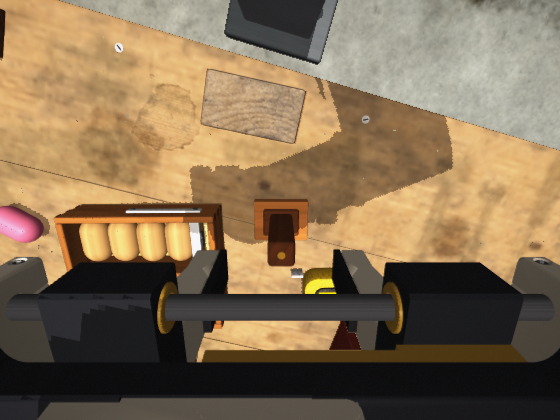

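View pics/t9.png

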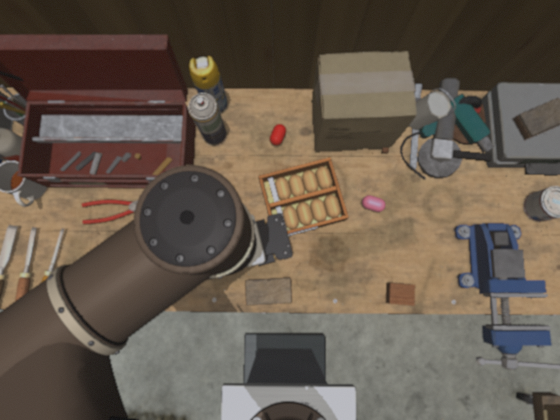

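The tamper stands upright: its handle top and sole have the same centre. Both lanes are level and the gripper is clear, so I'm handing in.

```bash
python3 -c "
from plant import r
print(r.close_job())"
```

```text
the job is handed in; nothing more can be done
None
```

I pressed both lanes level with the tamper, stood it upright on the bench beside the bin, let go, and handed the job in at about 24 s.

- **Pressing:** I took the tamper by its handle and pressed the proud chunk down slowly, first in lane a, then in lane b. No other chunk popped up. The chunks appear to have pushed the dividers along, and I saw no sign of the tamper touching them. The highest reading I saw was 20.9 N, about 24 N once the tamper's own weight is added. I only read the force at the end of each move, so brief peaks in between would not show.
- **Bearing down:** With everything level I held about 15–18 N on lane b for about 0.8 s, then 15–19 N on lane a for about 0.6 s.
- **Last checks:** The top camera's depth shows four chunks in a row in each lane, tops at 40–41 mm (41 mm is flat). The tamper's handle top sits directly over its sole, so it stands upright, about 35–40 mm clear of the bin's end. The gripper was open and about 50 mm away from the tamper. I saw nothing else moved on the bench.
- **One disagreement:** The top and wrist cameras differed by 3–5 mm on where the bin and tamper were. I used the wrist view of the sole against the bin to line up the presses.

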